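Pour the bushes into the parts case and close it

TASK

Pick up the metal cup and pour all five brass bushes out of it into the open parts case. Stand the empty cup back upright on the bench beside the case, then swing the lid of the case fully shut. Leave the reel, the tape roll and the small bottle where they are.

Things in the scene. Friction and masses are not known exactly. Their poses are not given: they have to be found in the camera images.
- cup: plain polished metal cup, round, straight-sided, 66 mm outside diameter, 95 mm tall, wall 2.5 mm, base 4 mm, open at the top, about 90 g, loose on the bench left or right of the case. It holds the five bushes (225 g together, up to about 70 mm high), which slide out once it is tipped some 20 degrees or more past level. Origin: centre of its underside; z is its axis, up
- case: grey clamshell parts case, screwed to the bench. Its base is an open tray 150 mm (x) by 160 mm (y), 45 mm high, walls and floor 4 mm. Origin: centre of its underside; x points to its hinge side (roughly away from the robot), y to its left, z up. The case may be turned by up to about 0.4 rad. With the lid shut it is 63 mm high
- lid (a joint): hinge of the case's shell lid, rad: 0 = fully shut, about 1.75 to 1.95 at the start (open, leaning back past upright), stop at 2.0. The hinge is stiff: the lid stays at whatever angle it is left; pushing it at its free edge takes about 1 to 3 N. The lid is 150 mm by 160 mm, 18 mm deep (4 mm top plate with a rim); in the middle of its free edge is a thumb lip 50 mm wide that projects 11 mm
- lid_hinge (a point): point on the lid's hinge line: middle of the back upper edge of the tray, 75 mm behind the case's origin along its x and 45 mm above the bench; the hinge line runs along the case's y
- lid_edge (a point): middle of the free edge of the lid, on its outer face (the face that is on top when shut): 150 mm from the hinge line along the lid and 18 mm out from it. The outer face is flat, but for two ribs 1 mm high near the sides, and can be pushed from behind anywhere along the edge
- bush_1: brass turned bush with a flange, 28 mm flange diameter, 21 mm long, 45 g; starts in the cup. Origin: centre of the flange's end face
- bush_2: brass turned bush with a flange, 28 mm flange diameter, 21 mm long, 45 g; starts in the cup. Origin: centre of the flange's end face
- bush_3: brass turned bush with a flange, 28 mm flange diameter, 21 mm long, 45 g; starts in the cup. Origin: centre of the flange's end face
- bush_4: brass turned bush with a flange, 28 mm flange diameter, 21 mm long, 45 g; starts in the cup. Origin: centre of the flange's end face
- bush_5: brass turned bush with a flange, 28 mm flange diameter, 21 mm long, 45 g; starts in the cup. Origin: centre of the flange's end face
- reel: bystander: grey metal reel with two flanges, 52 mm diameter, 40 mm tall, standing on a flange. Origin: centre of its underside
- tape_roll: bystander: flat amber tape roll, 61 mm diameter, 19 mm high. Origin: centre of its underside
- flask: bystander: small squeeze bottle with nozzle, 32 mm diameter, 71 mm tall. Origin: centre of its underside
Not all that is in view belongs to the job. Several things have the shape of the case; the one meant has the colours described above.

How it is judged (in metres and radians):
On the way, in this order (a step that is already met when the one before it is completed fails the run):
1. the cup is lifted and tipped over the case (angle between cup's own z axis and vertical above 1.1 rad and height (world z) of cup above 0.04 m and horizontal distance between cup and case below 0.22 m), for 0.1 s.
2. all five bushes lie in the case and the cup stands upright on the bench, with the lid still open (x of bush_1 in the frame of case between -0.075 and 0.075 m and y of bush_1 in the frame of case between -0.08 and 0.08 m and z of bush_1 in the frame of case between 0 and 0.065 m and x of bush_2 in the frame of case between -0.075 and 0.075 m and y of bush_2 in the frame of case between -0.08 and 0.08 m and z of bush_2 in the frame of case between 0 and 0.065 m and x of bush_3 in the frame of case between -0.075 and 0.075 m and y of bush_3 in the frame of case between -0.08 and 0.08 m and z of bush_3 in the frame of case between 0 and 0.065 m and x of bush_4 in the frame of case between -0.075 and 0.075 m and y of bush_4 in the frame of case between -0.08 and 0.08 m and z of bush_4 in the frame of case between 0 and 0.065 m and x of bush_5 in the frame of case between -0.075 and 0.075 m and y of bush_5 in the frame of case between -0.08 and 0.08 m and z of bush_5 in the frame of case between 0 and 0.065 m and angle between cup's own z axis and vertical below 0.1 rad and height (world z) of cup between -0.006 and 0.006 m and linear speed of cup below 0.02 m/s and value of joint lid above 0.9 rad), for 0.1 s.
At the end, for the whole second after the job is handed in: all five bushes lie at rest inside the case (origins within its outline and below the lid); the lid is shut to within 0.06 rad; the cup stands upright (within 0.1 rad) and still on the bench, its underside within 6 mm of the bench top, not leaning on the case (x of bush_1 in the frame of case between -0.075 and 0.075 m and y of bush_1 in the frame of case between -0.08 and 0.08 m and z of bush_1 in the frame of case between 0 and 0.065 m and x of bush_2 in the frame of case between -0.075 and 0.075 m and y of bush_2 in the frame of case between -0.08 and 0.08 m and z of bush_2 in the frame of case between 0 and 0.065 m and x of bush_3 in the frame of case between -0.075 and 0.075 m and y of bush_3 in the frame of case between -0.08 and 0.08 m and z of bush_3 in the frame of case between 0 and 0.065 m and x of bush_4 in the frame of case between -0.075 and 0.075 m and y of bush_4 in the frame of case between -0.08 and 0.08 m and z of bush_4 in the frame of case between 0 and 0.065 m and x of bush_5 in the frame of case between -0.075 and 0.075 m and y of bush_5 in the frame of case between -0.08 and 0.08 m and z of bush_5 in the frame of case between 0 and 0.065 m and angle between cup's own z axis and vertical below 0.1 rad and height (world z) of cup between -0.006 and 0.006 m and linear speed of cup below 0.02 m/s and linear speed of each of bush_1, bush_2, bush_3, bush_4, bush_5 below 0.03 m/s and value of joint lid below 0.06 rad and contact force between cup and case below 0.5 N); the robot touches nothing.
It fails at once if the metal reel is moved by more than 30 mm (distance of reel from where it was at the start of the episode above 0.03 m).
It fails at once if the roll of tape is moved by more than 30 mm (distance of tape_roll from where it was at the start of the episode above 0.03 m).
It fails at once if the small bottle is moved by more than 30 mm (distance of flask from where it was at the start of the episode above 0.03 m).
It also fails if it takes over 64 s, if anything falls off the work surface, if the arm or the gripper's body presses on something with over 40 N, if the wrist force passes 120 N, or if a joint passes its speed limit or range.

ROBOT

A 6-joint arm with a two-finger parallel gripper is mounted at the origin on a cart in front of the work surface, level with it; the furniture and walls round the work are solid. World frame = base frame: x ahead of the robot, y to its left, z up, the work surface at z = 0. Lengths are in m, angles in degrees, forces in N, time in s.
With the tool pointing down it reaches from about 0.325 to 0.875 m from the base axis. Payload 4.4 kg.
Tool frame: the origin (TCP) lies midway between the tips of the shut fingers; the grasp point (between the pads) lies 19 mm behind it; z points along the fingers, y is the direction in which the jaws open and shut (so a half turn about z gives the same grasp; the last joint's range is limited). The gripper opens to 85 mm and grips with 20 to 120 N. Pads are 22 mm wide; open, the fingers measure 114 mm over their backs; the gripper's body (76 mm by 85 mm) begins 54 mm behind the grasp point. The pads swing forward as they close: fully open they stand 13 mm farther back than shut.
Start: joints at [61.278, 11.837, 88.321, -0, 79.842, -8.623], TCP at [0.198, 0.54, 0.204] pointing down, gripper open.
Joint ranges: [-156.59, 156.59], [-49.26, 127.26], [12.9, 141.05], [-63.56, 243.56], [4.71, 150.69], [-161.64, 161.64]. Speed limits (degrees/s): [159.86, 159.86, 180, 180, 180, 180].

INTERFACE

Orientations are given as [roll, pitch, yaw] about the fixed x, y, z axes, in that order (R = Rz(yaw) Ry(pitch) Rx(roll)).
In Python, from bench import env, viewer, finder gives the robot as it stands.
- The arm moves only by the tool send_rows, never from a script. Its argument "plan" is a list of rows, each a list of 7 numbers: the shift along the tool's x, y, z in m, then the turn, a rotation vector about the tool's x, y, z in degrees, then the opening, from 0 (shut) to 1 (fully open). In form: [[dx, dy, dz, ax, ay, az, claw], ...]. A call has exactly 5 rows; each row shifts and turns the commanded pose from where the row before left it, along the tool's axes as they then stand; what a row does not reach is not made up. A row lasts 1/12 s, in which the tool goes at most 41.7 mm and 7.16 degrees, less where a joint would pass 70% of its speed; a pose out of reach is approached as far as the arm can. A call is refused whole if a number of a shift passes 0.0417 or a number of a turn 7.16, either way. A call with a gripper value outside its range is refused whole. The fingers move at their own pace and stop on an object; "force" is the grip in N (left out, the last holds). Time passes only in rows, so rows that do not move let the fingers close, or fill a call up. It gives the time, the measured TCP pose, the force and the opening at its end, in the units of the state.
- env.read_state(): the state, without advancing time (a new reading comes with each control period).
- viewer.read_camera(name): name is "scene" or "top" or "wrist"; returns (picture, depth): 420x560x3 uint8, red, green, blue; 420x560 float32, m along the optical axis (not along the pixel's ray), 0 where there is no reading.
- viewer.camera_info(name): a dict with "vfov" (degrees; the focal length in pixels is half the picture's height over the tangent of half this angle, whatever the lens; pixels are square), "cx", "cy" (the principal point, pixels), "rvec" (rotation vector, rad) and "tvec" (3), from world to camera coordinates, as OpenCV has them. Camera axes: x right, y down, z forward; pixel columns grow to the right and rows downward; lengths in m; the calibration is good to about 2 mm. A picture is of the moment at which its call begins: read the wrist's pose just before it. camera_info takes no time and is no camera call; for the wrist camera it gives the pose at the moment of the call.
- env.finish_job(): hands the job in, once; it reports no verdict.
Trained networks look in the newest picture that a camera, given by its name, has taken for a name from the list of things; names that differ only in an ending like _2 or _b are one class to them, and where a whole thing is asked for, a point or a joint stands for the part that bears it (a point fixed in the world has none). Each returns a list of dicts, best first, with "confidence" (0 to 1); they miss things now and then, are a little off and sometimes report something else, mostly with a low value. They report only what shows in the picture. A call takes as long as a camera call. They do not tell look-alikes from the thing itself.
- finder.search_frame(camera, name): "at" ([row, column] in pixels, amid what is visible of it).
The state is a dict: "clock": time; "joint_positions": joint angles; "joint_velocities": joint speeds; "effort": joint torques, N m; "position": TCP position; "ee_rot": TCP orientation; "force": force on the tool from outside, world axes, zero at the start; "ft_torque": the same for the moment, N m; "gripper_width": opening from 0.0 (shut) to 1.0 (fully open).
Only numpy, scipy, OpenCV 4.12 (cv2) and the standard library are available. Lean on these libraries where they do the work, as an engineer would, in place of code of your own. Each camera call takes 0.05 s, during which the arm holds its last target.

## Working session

There is one attempt and no reset: what is moved stays moved. The work goes in short steps, Python scripts to look and compute and a tool call to move; the robot and the scene stay as the last step left them, time stands still between calls to the robot, and variables do not carry over. Pictures are saved under pics/ and viewed, and the job is handed in when it is done.

Besides the shell and the picture viewer there is one more tool, called after "Request:" as a command line: name --pt "numbers of a row" for each row, then --argument value for the rest. send_rows: Moves the arm, as the interface text tells. Its arguments: {"type":"object","properties":{"plan":{"type":"array"},"force":{"type":"number"}},"required":["plan"]}

```bash
ls; mkdir -p pics
cat > h.py <<'E'
import numpy as np, cv2
from scipy.spatial.transform import Rotation as R
from bench import env, viewer, finder
def K(name):
    i=viewer.camera_info(name); f=210/np.tan(np.radians(i['vfov'])/2)
    return f,i['cx'],i['cy'],R.from_rotvec(np.array(i['rvec']).ravel()).as_matrix(),np.array(i['tvec']).ravel()
def cloud(name,depth):
    f,cx,cy,Rm,t=K(name)
    v,u=np.mgrid[:420,:560]
    p=np.stack([(u-cx)/f*depth,(v-cy)/f*depth,depth],-1)
    w=(p-t)@Rm
    w[depth<=0]=np.nan
    return w
def proj(name,P):
    f,cx,cy,Rm,t=K(name); c=np.asarray(P)@Rm.T+t
    return np.stack([c[...,0]/c[...,2]*f+cx,c[...,1]/c[...,2]*f+cy],-1)
E
python3 - <<'E'
from h import *
for n in ['scene','top']:
    p,d=viewer.read_camera(n); cv2.imwrite(f'pics/{n}0.png',p[:,:,::-1]); np.save(f'pics/{n}0.npy',d)
    w=cloud(n,d); np.save(f'pics/{n}0w.npy',w)
    print(n,viewer.camera_info(n))
    if n=='top' or n=='scene':
      for k in ['cup','case','lid','lid_edge','bush_1','reel','tape_roll','flask']:
        r=finder.search_frame(n,k)
        for q in r[:4]:
            a=np.round(q['at']).astype(int); print(k,a,round(q['confidence'],2),np.round(w[tuple(a)],3))
print(env.read_state())
E
```

```text
pics
scene {'vfov': 56.76124648865756, 'cx': 281.7254844691256, 'cy': 214.14841067861886, 'rvec': array([ 2.16378868, -0.52582853,  0.26578942]), 'tvec': array([-0.50673936,  0.17359958,  0.8918411 ])}
cup [178 254] 0.96 [0.548 0.134 0.073]
case [250 285] 0.85 [ 0.519 -0.118  0.003]
case [185 185] 0.64 [0.36  0.206 0.063]
case [179 254] 0.63 [0.547 0.132 0.071]
lid [217 310] 0.82 [ 0.566 -0.154  0.117]
lid [181 185] 0.59 [0.366 0.229 0.062]
lid_edge [181 183] 0.64 [0.361 0.231 0.062]
lid_edge [224 307] 0.63 [ 0.562 -0.149  0.094]
reel [198 325] 0.71 [0.716 0.004 0.028]
tape_roll [245 218] 0.72 [ 0.374 -0.016 -0.002]
flask [320 305] 0.69 [ 0.439 -0.356  0.039]
top {'vfov': 43.95546514445663, 'cx': 277.2534102198672, 'cy': 215.656373963029, 'rvec': array([ 2.14779138, -2.10268975,  0.16576648]), 'tvec': array([-0.04999497,  0.55294072,  1.44139989])}
cup [213 201] 0.89 [0.561 0.184 0.027]
cup [257 381] 0.74 [ 0.442 -0.333  0.048]
case [278 174] 0.82 [0.369 0.243 0.069]
case [236 314] 0.75 [ 0.504 -0.147 -0.003]
lid [277 172] 0.85 [0.372 0.25  0.063]
lid [278 267] 0.23 [ 0.378 -0.012  0
[... 247 characters left out ...]
1 [ 0.431 -0.333  0.045]
{'clock': 0.9, 'joint_positions': array([ 6.12792349e+01,  1.18353729e+01,  8.83207068e+01,  9.50224505e-04,
        7.98427952e+01, -8.62356699e+00]), 'joint_velocities': array([-0.10032214,  0.00124168,  0.01888831, -0.16802161, -0.04465971,
        0.06499972]), 'effort': array([-5.58524516e-04, -3.83043194e+01, -2.91974115e+01, -2.80598424e-04,
        5.70178527e-04, -1.18072626e-05]), 'position': array([0.19759099, 0.5399897 , 0.20360699]), 'ee_rot': array([ 1.79998747e+02, -7.56060383e-04,  1.59902634e+02]), 'force': array([-0.69556077, -0.47031468,  0.28220802]), 'ft_torque': array([ 0.02745037,  0.03218069, -0.0089334 ]), 'gripper_width': 0.9988772719801848}
```

View pics/scene0.png

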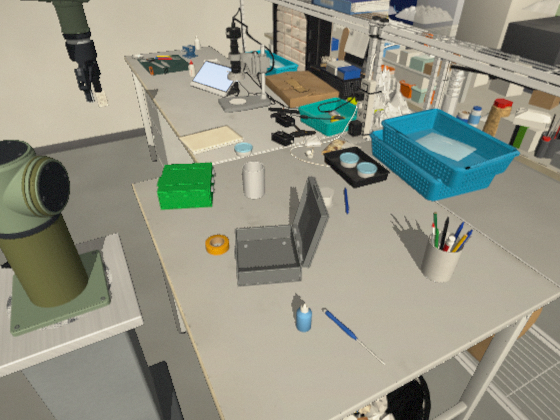

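View pics/top0.png

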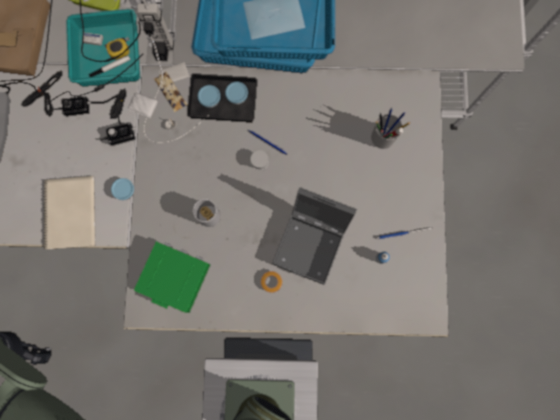

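The scene picture shows the grey case at about (270,250) with its lid leaning back, and the cup at (254,180). The tape roll is at (217,244) and the bottle at (304,318). In the top view the reel is at (259,159). The green box is a closed look-alike. Next I fit poses from depth.

Run:
```python
from h import *
from scipy.optimize import least_squares
W={n:np.load(f'pics/{n}0w.npy') for n in['scene','top']}
for n in W:
    w=W[n].reshape(-1,3)
    # cup: points near
    m=(np.hypot(w[:,0]-.552,w[:,1]-.165)<.075)&(w[:,2]>.015)&(w[:,2]<.13)
    c=w[m]; print(n,'cup n',m.sum(),'zmax',np.percentile(c[:,2],[50,90,97]), c.mean(0))
    side=c[c[:,2]<.085]
    r=least_squares(lambda q:np.hypot(side[:,0]-q[0],side[:,1]-q[1])-.033,[.555,.15],loss='soft_l1',f_scale=.002)
    print(' side fit',r.x,r.cost,len(side))
    rim=c[c[:,2]>.09]; print(' rim',rim.mean(0) if len(rim) else None,rim.min(0) if len(rim) else None,rim.max(0) if len(rim) else None)
    m=(w[:,0]>.4)&(w[:,0]<.75)&(w[:,1]>-.3)&(w[:,1]<-.0)
    b=w[m]
    h,e=np.histogram(b[:,2],bins=np.arange(-.02,.26,.01)); print(h)
    t=b[(b[:,2]>.039)&(b[:,2]<.05)]; print(' rim45 n',len(t)); 
    print(cv2.minAreaRect((t[:,:2]*1000).astype(np.float32)))
    l=b[b[:,2]>.07]
    r=cv2.minAreaRect((l[:,:2]*1000).astype(np.float32));print('lid rect',r, l[:,2].max())
    c0=l.mean(0);u,s,vt=np.linalg.svd(l-c0);print('lid plane',c0,vt[2],s)
    for nm,(x,y) in dict(reel=(.718,.01),tape=(.375,-.01),flask=(.437,-.343)).items():
        q=w[(np.hypot(w[:,0]-x,w[:,1]-y)<.06)&(w[:,2]>.008)&(w[:,2]<.09)]
        if len(q):print(nm,len(q),q.mean(0),q[:,2].max())
```

```text
scene cup n 677 zmax [0.06656478 0.09031417 0.09333323] [0.55315973 0.1523878  0.0620322 ]
 side fit [0.55780041 0.1636403 ] 0.0007286651484651385 548
 rim [0.55678163 0.16163998 0.0926819 ] [0.52595355 0.12743561 0.09007375] [0.58951831 0.19561509 0.09559565]
[   0 5723 2679  357  347  365  598  103  100  111  109  112  116  118
  118  123  117  129   58   43  275   59    1    0    0    0    0    0]
 rim45 n 633
((566.3719482421875, -122.82991027832031), (343.86639404296875, 213.36978149414062), 5.721510887145996)
lid rect ((559.227783203125, -164.92408752441406), (163.46633911132812, 45.96348571777344), 69.36495971679688) 0.20033725816904296
lid plane [ 0.56078642 -0.1693404   0.13590252] [-0.91655282  0.34546037  0.2014648 ] [2.23071959 1.49111036 0.19552221]
reel 182 [0.72491592 0.00950206 0.03250756] 0.041613737731878826
tape 355 [ 0.37571511 -0.0298626   0.01847893] 0.046944161301502814
flask 339 [ 0.43903144 -0.34879105  0.03914161] 0.069034503992884
top cup n 452 zmax [0.05517492 0.09267983 0.09603338] [0.55858943 0.16439487 0.05871684]
 side fit [0.5565488  0.16241486] 0.004613351375156185 358
 rim [0.55724747 0.16332846 0.09386887] [0.52461167 0.13071786 0.09000947] [0.58937875 0.19637468 0.10075458]
[  25 4795 4779  132   47   95  495  128   81   82   98   91   97   88
   93  103  100   58    6    8  267  121   15    0    0    0    0    0]
 rim45 n 514
((572.2958374023438, -119.22908020019531), (351.3770751953125, 208.0427703857422), 5.364175796508789)
lid rect ((559.82470703125, -163.7008056640625), (159.64920043945312, 47.68819808959961), 68.87925720214844) 0.2051763540127926
lid plane [ 0.56424393 -0.1656815   0.13931471] [-0.92187646  0.34427832  0.17780952] [1.66369544 1.4516719  0.16090562]
reel 262 [0.72343922 0.01820597 0.03670394] 0.04649510883422116
tape 288 [ 0.37465594 -0.02622888  0.02040584] 0.050179740588105995
flask 134 [ 0.44052293 -0.33854327  0.04427493] 0.07129014371934064
```

Run:
```python
import cv2
a=cv2.imread('pics/scene0.png');b=cv2.imread('pics/top0.png')
cv2.imwrite('pics/sc.png',cv2.resize(a[150:350,150:400],None,fx=3,fy=3,interpolation=2))
cv2.imwrite('pics/tc.png',cv2.resize(b[140:310,150:400],None,fx=3,fy=3,interpolation=2))
```

```text
(no output)
```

View pics/sc.png

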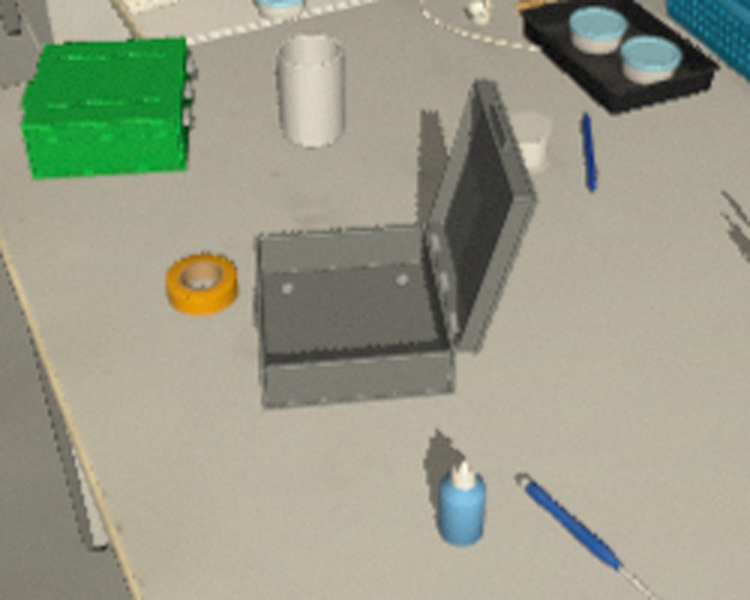

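View pics/tc.png

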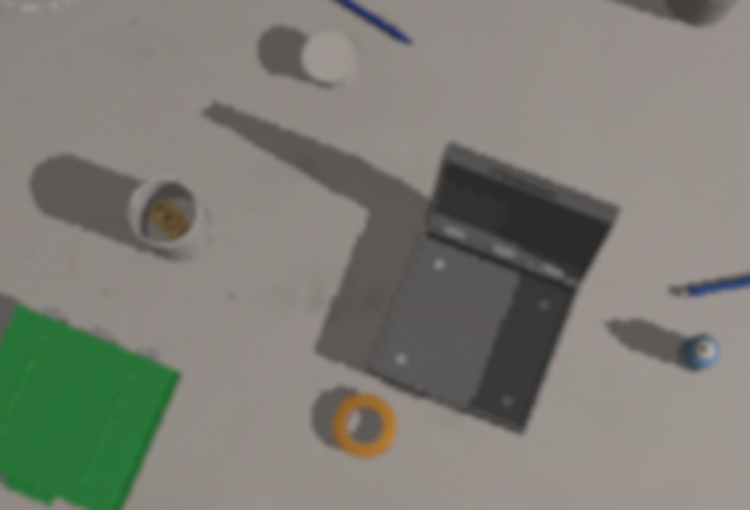

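The case is at yaw of about −20°, the cup at (0.557, 0.163), and the lid opens to about 1.76 rad. I'll refine the case fit and measure the green box, then write a row calculator.

```bash
cat >> h.py <<'E'
def toolR(psi,delta,roll=0):
    """tool z points along azimuth psi, delta deg below horizontal; roll=0: tool y horizontal to the left(+90 az)... then turned roll deg about tool z"""
    p,d=np.radians([psi,delta]); z=np.array([np.cos(p)*np.cos(d),np.sin(p)*np.cos(d),-np.sin(d)])
    y=np.array([-np.sin(p),np.cos(p),0]); x=np.cross(y,z)
    return R.from_matrix(np.stack([x,y,z],1))*R.from_rotvec([0,0,roll],degrees=True)
def cur():
    s=env.read_state(); return np.array(s['position']),R.from_euler('xyz',s['ee_rot'],degrees=True),s
def rows(p0,R0,p1,R1,claw,n=None):
    rv=(R0.inv()*R1).as_rotvec(degrees=True); d=np.asarray(p1)-p0
    m=max(np.linalg.norm(d)/.038,np.linalg.norm(rv)/6.9); 
    n=n or max(1,int(np.ceil(m)))
    out=[]
    for k in range(n):
        Rk=R0*R.from_rotvec(rv*k/n,degrees=True)
        out.append(list(np.round(Rk.inv().apply(d/n),4))+list(np.round(rv/n,2))+[claw])
    print('need',round(m,2),'rows',n)
    for r in out: print('['+', '.join('%g'%v for v in r)+'],')
    return out
E
python3 - <<'E'
from h import *
from scipy.optimize import least_squares
S=[]
for n in['scene','top']:
    w=np.load(f'pics/{n}0w.npy').reshape(-1,3)
    m=(w[:,0]>.4)&(w[:,0]<.66)&(w[:,1]>-.27)&(w[:,1]<-.02)
    S.append(w[m])
P=np.vstack(S)
def loc(q,P):
    c,s=np.cos(q[2]),np.sin(q[2]);d=P[:,:2]-q[:2]
    return d@np.array([[c,-s],[s,c]])
A=P[(P[:,2]>.012)&(P[:,2]<.046)]
def res(q):
    l=np.abs(loc(q,A)); hx,hy=.075,.08
    # distance to wall band (4mm thick) 
    o=np.maximum(l[:,0]-hx,l[:,1]-hy); 
    return np.where(o>0,o,np.where(o<-.004,-o-.004,0))
best=None
for x in[.5,.52]:
  for y in[-.15,-.13]:
    r=least_squares(res,[x,y,-.36],loss='soft_l1',f_scale=.003)
    if best is None or r.cost<best.cost:best=r
q=best.x;print(q,np.degrees(q[2]),best.cost,len(A),np.median(res(q)))
# lid
l=loc(q,P); B=np.c_[l,P[:,2]][P[:,2]>.07]
print(len(B), B[:,0].min(),B[:,0].max(),np.percentile(B[:,1],[1,99]),B[:,2].max())
top=B[B[:,2]>.175];print('top',top.mean(0),top[:,0].min(),top[:,0].max())
for n in['scene','top']:
  w=np.load(f'pics/{n}0w.npy').reshape(-1,3)
  g=w[(w[:,0]>.25)&(w[:,0]<.5)&(w[:,1]>.1)&(w[:,1]<.36)&(w[:,2]>.045)&(w[:,2]<.08)]
  r=cv2.minAreaRect((g[:,:2]*1000).astype(np.float32));print('green',r,cv2.boxPoints(r),np.percentile(g[:,2],[50,98]))
p,R0,s=cur()
rows(p,R0,[.30,.35,.30],toolR(60,60,180)if 0 else R0*R.from_rotvec([20,0,0],degrees=True),1,5)
E
```

```text
[ 0.46402059 -0.12916008 -0.34785498] -19.93062249562296 0.0055631082925413095 1833 0.0
2716 0.07641769116487125 0.1253024767781258 [-0.08099319  0.07849711] 0.2051763540127926
top [ 0.11446765 -0.00655063  0.18840768] 0.10309024864671527 0.1253024767781258
green ((372.46923828125, 254.3612060546875), (168.2591094970703, 166.68881225585938), 67.76676940917969) [[263.48865 208.02225]
 [417.78436 144.95091]
 [481.44983 300.70016]
 [327.1541  363.77148]] [0.06177442 0.06452229]
green ((372.9486083984375, 255.4564666748047), (161.49481201171875, 167.6119384765625), 68.75381469726562) [[265.57785 210.56659]
 [421.79752 149.82803]
 [480.31937 300.34634]
 [324.0997  361.0849 ]] [0.06213478 0.06874976]
need 6.22 rows 5
[-0.0323, -0.0286, -0.0193, 4, 0, -0, 1],
[-0.0323, -0.0299, -0.0172, 4, 0, -0, 1],
[-0.0323, -0.0311, -0.0151, 4, 0, -0, 1],
[-0.0323, -0.032, -0.0129, 4, 0, -0, 1],
[-0.0323, -0.0329, -0.0106, 4, 0, -0, 1],
```

Request:
send_rows --pt "-0.026 -0.024 -0.016 0 4 0 1" --pt "-0.026 -0.024 -0.016 0 4 0 1" --pt "-0.026 -0.024 -0.016 0 4 0 1" --pt "-0.026 -0.024 -0.016 0 4 0 1" --pt "-0.026 -0.024 -0.016 0 4 0 1"

```text
clock: 1.32
position: [0.2878, 0.3785, 0.2663]
ee_rot: [179.8, -20.1, 160.0]
force: [1.5, 1.0, -0.5]
gripper_width: 1.005
```

```bash
cat >> h.py <<'E'
import json,os
def log():
    s=env.read_state(); r=[list(map(float,s['joint_positions'])),list(map(float,s['position'])),list(map(float,s['ee_rot']))]
    with open('log.jsonl','a') as f:f.write(json.dumps(r)+'\n')
    print(s['clock'],np.round(r[0],1),np.round(r[1],4),np.round(r[2],1),'F',np.round(s['force'],1),'w',round(float(s['gripper_width']),3))
E
echo '[[61.2792349,11.8353729,88.3207068,0.00095,79.8427952,-8.62356699],[0.19759099,0.5399897,0.20360699],[179.998747,-0.000756,159.902634]]' > log.jsonl
python3 -c "
from h import *
log()"
```

```text
1.3167 [ 30.7   3.5  92.7  15.6  96.4 -39.3] [0.2878 0.3785 0.2663] [179.8 -20.1 160. ] F [ 1.5  1.  -0.5] w 1.005
```

Run:
```python
from h import *
L=[json.loads(l) for l in open('log.jsonl')]
for s4 in(1,-1):
 for s6 in(1,-1):
  out=[]
  for j,p,e in L:
    M=R.from_euler('Z',j[0],degrees=True)*R.from_euler('Y',j[1]+j[2],degrees=True)*R.from_euler('Z',s4*j[3],degrees=True)*R.from_euler('Y',j[4],degrees=True)*R.from_euler('Z',s6*j[5],degrees=True)
    out.append(M.inv()*R.from_euler('xyz',e,degrees=True))
  print(s4,s6,[o.as_rotvec(degrees=True).round(1) for o in out])
```

```text
1 1 [array([-0., -0., 90.]), array([-0., -0., 90.])]
1 -1 [array([-0. , -0. , 72.8]), array([-0. , -0. , 11.5])]
-1 1 [array([-0.,  0., 90.]), array([-34. ,   3.4,  84.1])]
-1 -1 [array([-0. ,  0. , 72.8]), array([-22. ,  22. ,   7.7])]
```

Run:
```python
from h import *
p,R0,s=cur()
rows(p,R0,p+[.06,-.15,.03],R0*R.from_rotvec([0,30,0],degrees=True),1,5)
```

```text
need 4.35 rows 5
[-0.0182, -0.0241, -0.0131, 0, 6, -0, 1],
[-0.0167, -0.0241, -0.0149, 0, 6, -0, 1],
[-0.015, -0.0241, -0.0166, 0, 6, -0, 1],
[-0.0132, -0.0241, -0.0181, 0, 6, -0, 1],
[-0.0112, -0.0241, -0.0194, 0, 6, -0, 1],
```

Request:
send_rows --pt "-0.018 -0.024 -0.013 0 6 0 1" --pt "-0.017 -0.024 -0.015 0 6 0 1" --pt "-0.015 -0.024 -0.017 0 6 0 1" --pt "-0.013 -0.024 -0.018 0 6 0 1" --pt "-0.011 -0.024 -0.019 0 6 0 1"

```text
clock: 1.73
position: [0.3481, 0.2281, 0.2963]
ee_rot: [179.8, -50.1, 160.0]
force: [0.4, 1.4, 0.1]
gripper_width: 0.999
```

```bash
cat >> h.py <<'E'
def Rj(j):
    e=lambda a,x:R.from_euler(a,x,degrees=True)
    A=e('Z',j[0]);B=A*e('Y',j[1]);C=B*e('Y',j[2]);W=C*e('Z',j[3]);D=W*e('Y',j[4]);T=D*e('Z',j[5])*e('Z',90)
    return A,B,C,D,T
def design(j):
    A,B,C,D,T=Rj(j)
    ax=np.eye(3)
    # params a1,b,d1,a2,a3,d4,d6
    return np.stack([A.apply(ax[0]),A.apply(ax[1]),ax[2],B.apply(ax[2]),C.apply(ax[0]),C.apply(ax[2]),D.apply(ax[2])],1)
def fitk():
    L=[json.loads(l) for l in open('log.jsonl')]
    M=np.vstack([design(l[0]) for l in L]);y=np.hstack([l[1] for l in L])
    k,res,rk,sv=np.linalg.lstsq(M,y,rcond=1e-6)
    return k,np.abs(M@k-y).max(),sv
E
python3 -c "
from h import *
log();print(fitk())"
```

```text
1.7333 [  4.8  17.6  84.9  22.8 122.7 -60.7] [0.3481 0.2281 0.2963] [179.8 -50.1 160. ] F [0.4 1.4 0.1] w 0.999
(array([1.59505495e-07, 8.61999974e-02, 2.82700928e-01, 4.55000786e-01,
       9.41017170e-02, 4.99599980e-01, 3.43700009e-01]), np.float64(2.436845725206638e-10), array([3.40717816e+00, 2.45528307e+00, 1.75736855e+00, 5.09214119e-01,
       1.10414761e-01, 5.37134508e-02, 1.48805867e-03]))
```

Kinematics identified exactly (residual 2e-10). Next I search for reachable grasp and pour poses.

```bash
cat >> h.py <<'E'
b_,d1_,a2_,a3_,d4_,d6_=.0862,.2827,.455,.0941,.4996,.3437
LO=np.array([-156.59,-49.26,12.9,-63.56,4.71,-161.64]);HI=np.array([156.59,127.26,141.05,243.56,150.69,161.64])
def fk(j):
    return design(j)@[0,b_,d1_,a2_,a3_,d4_,d6_],Rj(j)[4]
def ik(p,T):
    w=np.asarray(p)-d6_*T.apply([0,0,1]); sols=[]
    rr=w[0]**2+w[1]**2-b_**2
    if rr<0:return sols
    for sg in(1,-1):
        x=sg*np.sqrt(rr); j1=np.arctan2(w[1],w[0])-np.arctan2(b_,x); z=w[2]-d1_
        l=np.hypot(a3_,d4_); ph=np.arctan2(a3_,d4_)  # forearm vec at angle (j2+j3)+ph from vertical
        D2=x*x+z*z; c=(D2-a2_**2-l*l)/(2*a2_*l)
        if abs(c)>1:continue
        for q in(np.arccos(c),-np.arccos(c)):
            j3=q-ph; j2=np.arctan2(x,z)-np.arctan2(l*np.sin(q),a2_+l*np.cos(q))
            base=R.from_euler('Z',j1)*R.from_euler('Y',j2+j3)
            M=(base.inv()*T*R.from_euler('Z',-90,degrees=True)).as_matrix()
            j5=np.arccos(np.clip(M[2,2],-1,1)); j4=np.arctan2(M[1,2],M[0,2]); j6=np.arctan2(M[2,1],-M[2,0])
            J=np.degrees([j1,j2,j3,j4,j5,j6]); J=(J+180)%360-180
            for k4 in(J[3],J[3]+360,J[3]-360):
                for k in(0,):
                    Q=J.copy();Q[3]=k4
                    if (Q>=LO+1).all() and (Q<=HI-1).all(): sols.append(Q)
    return sols
E
python3 - <<'E'
from h import *
j=np.array(json.loads(open('log.jsonl').readlines()[-1])[0]);p,T=fk(j)
print(j.round(1),[s.round(1) for s in ik(p,T)],p)
cup=np.array([.557,.163,.055])
for fl in(0,180):
 for psi in range(-40,121,20):
  for de in(0,10,20,30):
   T=toolR(psi,de,fl);p=cup+.022*T.apply([0,0,1])
   for s in ik(p,T):
     print('G',fl,psi,de,s.round(0),'wrist',(p-d6_*T.apply([0,0,1])).round(2))
E
```

```text
[  4.8  17.6  84.9  22.8 122.7 -60.7] [array([  4.8,  17.6,  84.9,  22.8, 122.7, -60.7])] [0.34805453 0.22805378 0.29628666]
G 0 -20 0 [ 34.  52. 117. 234.  83.  81.] wrist [0.25 0.27 0.06]
G 0 -20 10 [ 33.  43. 120. 237.  70.  76.] wrist [0.26 0.27 0.11]
G 0 -20 20 [ 31.  34. 122. 241.  57.  68.] wrist [0.27 0.27 0.17]
G 0 0 0 [ 17.  53. 126. 197.  90.  90.] wrist [0.24 0.16 0.06]
G 0 0 10 [ 17.  42. 130. 197.  73.  88.] wrist [0.24 0.16 0.11]
G 0 0 20 [ 16.  31. 132. 199.  54.  84.] wrist [0.25 0.16 0.17]
G 0 0 30 [ 15.  22. 131. 203.  35.  78.] wrist [0.28 0.16 0.22]
G 0 20 0 [ -8.  54. 129. 152.  93.  88.] wrist [0.25 0.05 0.06]
G 0 20 10 [ -7.  43. 133. 153.  76.  92.] wrist [0.26 0.05 0.11]
G 0 20 20 [ -6.  31. 135. 151.  57.  97.] wrist [0.27 0.06 0.17]
G 0 20 30 [ -4.  21. 134. 145.  38. 106.] wrist [0.3  0.07 0.22]
G 0 40 0 [-24.  52. 124. 116.  88.  94.] wrist [ 0.31 -0.04  0.06]
G 0 40 10 [-23.  42. 127. 115.  75. 100.] wrist [ 0.31 -0.04  0.11]
G 0 40 20 [-21.  32. 129. 111.  62. 109.] wrist [ 0.33 -0.03  0.17]
G 0 40 30 [-17.  23. 129. 104.  49. 122.] wrist [ 0.34 -0.02 
[... 2552 characters left out ...]
 80 20 [-24.  41. 103.  67.  82. -55.] wrist [ 0.5  -0.13  0.17]
G 180 80 30 [-22.  35. 105.  61.  75. -49.] wrist [ 0.51 -0.11  0.22]
G 180 100 0 [-22.  60.  82.  64. 109. -57.] wrist [ 0.61 -0.15  0.06]
G 180 100 10 [-22.  54.  85.  59. 102. -55.] wrist [ 0.61 -0.15  0.11]
G 180 100 20 [-20.  48.  88.  54.  95. -53.] wrist [ 0.61 -0.13  0.17]
G 180 100 30 [-18.  42.  90.  50.  88. -49.] wrist [ 0.61 -0.11  0.22]
G 180 120 0 [-16.  67.  66.  55. 122. -53.] wrist [ 0.72 -0.12  0.06]
G 180 120 10 [-16.  61.  69.  50. 115. -54.] wrist [ 0.72 -0.11  0.11]
G 180 120 20 [-15.  55.  73.  45. 108. -54.] wrist [ 0.71 -0.1   0.17]
G 180 120 30 [-13.  49.  77.  40. 101. -53.] wrist [ 0.7  -0.08  0.22]
```

```bash
cat >> h.py <<'E'
CX,CY,CYAW=.464,-.129,-19.9
CASE=R.from_euler('Z',CYAW,degrees=True)
def c2w(l): return CASE.apply(l)+[CX,CY,0]
DEL=15; HG=.058; BK=.022
def tool_from_cup(base,tip,psi,fl,dl=DEL,hg=HG,tipdir=None):
    """cup base pos, tipped by tip deg toward right of heading psi, tool heading psi."""
    T0=toolR(psi,dl,fl); p0=np.array([0,0,hg])+BK*T0.apply([0,0,1])
    a=np.radians(psi); Q=R.from_rotvec(np.array([np.cos(a),np.sin(a),0])*np.radians(tip))
    return np.asarray(base)+Q.apply(p0),Q*T0
def mouth2base(mouth,tip,psi):
    a=np.radians(psi); Q=R.from_rotvec(np.array([np.cos(a),np.sin(a),0])*np.radians(tip))
    return np.asarray(mouth)-Q.apply([0,0,.095])
E
python3 - <<'E'
from h import *
for fl in(0,180):
 for psi in(-40,-20,0,20):
  for tip in(0,30,60,90,110,130,140):
   m=c2w([-.01,.02,.11])
   # keep mouth point
   base=mouth2base(m,tip,psi) if tip>90 else mouth2base(c2w([-.01,.05,.2]),tip,psi)
   p,T=tool_from_cup(base,tip,psi,fl)
   w=p-d6_*T.apply([0,0,1])
   print(fl,psi,tip,[s.round(0) for s in ik(p,T)],'base',base.round(3),'wrist',w.round(2),'tcp',p.round(3))
E
```

```text
0 -40 0 [array([  8.,  11., 140., 239.,  57.,  65.])] base [ 0.472 -0.079  0.105] wrist [0.23 0.12 0.25] tcp [ 0.488 -0.092  0.157]
0 -40 30 [] base [ 0.502 -0.042  0.118] wrist [0.22 0.1  0.24] tcp [ 0.502 -0.076  0.163]
0 -40 60 [] base [ 0.524 -0.016  0.152] wrist [0.21 0.09 0.22] tcp [ 0.512 -0.064  0.179]
0 -40 90 [] base [ 0.533 -0.006  0.2  ] wrist [0.2  0.09 0.2 ] tcp [ 0.515 -0.06   0.2  ]
0 -40 110 [array([  -8.,   50.,  138.,  198.,  103., -158.])] base [ 0.519 -0.038  0.142] wrist [0.2  0.06 0.09] tcp [ 0.503 -0.09   0.125]
0 -40 130 [array([  -6.,   52.,  136.,  203.,  108., -138.])] base [ 0.508 -0.051  0.171] wrist [0.2  0.07 0.08] tcp [ 0.499 -0.095  0.137]
0 -40 140 [array([  -5.,   53.,  135.,  207.,  109., -127.])] base [ 0.501 -0.06   0.183] wrist [0.2  0.07 0.07] tcp [ 0.495 -0.099  0.143]
0 -20 0 [] base [ 0.472 -0.079  0.105] wrist [0.18 0.03 0.25] tcp [ 0.492 -0.086  0.157]
0 -20 30 [] base [ 0.488 -0.034  0.118] wrist [0.17 0.01 0.24] tcp [ 0.499 -0.066  0.163]
0 -20 60 [] base [ 0.5   -0.001  0.152] wrist [ 0.17 -0.01  0.22] tcp [ 0.504 -0.051  0.179]
0 -20 
[... 4543 characters left out ...]
 -0.051  0.163]
180 20 60 [array([-66.,  19., 135.,  79.,  87.,  -3.])] base [ 0.443 -0.001  0.152] wrist [ 0.19 -0.22  0.22] tcp [ 0.479 -0.037  0.179]
180 20 90 [array([-66.,  24., 134.,  80.,  94.,  22.])] base [0.439 0.011 0.2  ] wrist [ 0.2  -0.23  0.2 ] tcp [ 0.477 -0.031  0.2  ]
180 20 110 [array([-70.,  45., 126.,  77.,  97.,  27.])] base [ 0.431 -0.023  0.142] wrist [ 0.18 -0.25  0.09] tcp [ 0.468 -0.062  0.125]
180 20 130 [array([-70.,  48., 126.,  79., 101.,  45.])] base [ 0.437 -0.038  0.171] wrist [ 0.18 -0.25  0.08] tcp [ 0.47  -0.069  0.137]
180 20 140 [array([-70.,  49., 126.,  81., 102.,  53.])] base [ 0.441 -0.049  0.183] wrist [ 0.18 -0.24  0.07] tcp [ 0.472 -0.074  0.143]
```

Run:
```python
from h import *
import h
for dl in(5,15):
 for psi in(40,55,70,85):
  for tip in(0,40,80,110,130):
   a=np.radians(psi-90); t=np.array([np.cos(a),np.sin(a),0])
   m=c2w([0,0,0])-.02*t+[0,0,.10 if tip>100 else .15 if tip>70 else .2]
   base=mouth2base(m,tip,psi)
   p,T=tool_from_cup(base,tip,psi,180,dl=dl)
   w=p-d6_*T.apply([0,0,1])
   print(dl,psi,tip,[s.round(0) for s in ik(p,T)],'base',base.round(3),'wrist',w.round(2),'tcp',p.round(3))
```

```text
5 40 0 [array([-70.,  30., 123.,  70.,  95., -64.])] base [ 0.451 -0.114  0.105] wrist [ 0.21 -0.32  0.19] tcp [ 0.468 -0.1    0.161]
5 40 40 [array([-71.,  29., 124.,  67.,  97., -25.])] base [ 0.412 -0.067  0.127] wrist [ 0.2  -0.32  0.19] tcp [ 0.452 -0.08   0.17 ]
5 40 80 [array([-71.,  36., 123.,  65.,  98.,   9.])] base [ 0.391 -0.042  0.134] wrist [ 0.2  -0.31  0.15] tcp [ 0.443 -0.07   0.143]
5 40 110 [array([-71.,  44., 120.,  66.,  98.,  34.])] base [ 0.394 -0.045  0.132] wrist [ 0.2  -0.31  0.1 ] tcp [ 0.444 -0.072  0.113]
5 40 130 [array([-71.,  44., 120.,  67., 100.,  55.])] base [ 0.404 -0.058  0.161] wrist [ 0.2  -0.31  0.11] tcp [ 0.449 -0.077  0.125]
5 55 0 [array([-66.,  34., 112.,  61., 102., -61.])] base [ 0.448 -0.118  0.105] wrist [ 0.26 -0.38  0.19] tcp [ 0.46  -0.1    0.161]
5 55 40 [array([-66.,  34., 113.,  58., 105., -22.])] base [ 0.398 -0.083  0.127] wrist [ 0.26 -0.38  0.19] tcp [ 0.44  -0.085  0.17 ]
5 55 80 [array([-67.,  40., 112.,  57., 106.,  13.])] base [ 0.371 -0.064  0.134] wrist [ 0.26 -0.37  0.15] tcp [ 0.429 -0.078  0.143]
5 55 110 [array([-67
[... 3627 characters left out ...]
.422 -0.091  0.127]
15 85 0 [array([-55.,  38.,  93.,  43., 113., -58.])] base [ 0.444 -0.127  0.105] wrist [ 0.42 -0.44  0.25] tcp [ 0.446 -0.106  0.157]
15 85 40 [array([-52.,  41.,  89.,  38., 120., -20.])] base [ 0.383 -0.122  0.127] wrist [ 0.45 -0.44  0.24] tcp [ 0.419 -0.104  0.167]
15 85 80 [array([-51.,  50.,  85.,  37., 126.,  15.])] base [ 0.351 -0.119  0.134] wrist [ 0.46 -0.44  0.16] tcp [ 0.404 -0.102  0.143]
15 85 110 [array([-52.,  57.,  83.,  39., 129.,  43.])] base [ 0.355 -0.119  0.132] wrist [ 0.46 -0.44  0.08] tcp [ 0.406 -0.103  0.115]
15 85 130 [array([-52.,  59.,  83.,  43., 131.,  64.])] base [ 0.372 -0.121  0.161] wrist [ 0.45 -0.44  0.07] tcp [ 0.413 -0.103  0.127]
```

```bash
sed -i 's/^DEL=15; HG=.058/DEL=10; HG=.060/; s/dl=DEL,hg=HG/dl=10,hg=.060/' h.py
cat >> h.py <<'E'
def chk(p0,R0,rws):
    p=np.array(p0,float);T=R0;o=[];last=None;mx=0
    for r in rws:
        p=p+T.apply(r[:3]);T=T*R.from_rotvec(r[3:6],degrees=True)
        s=ik(p,T)
        if not s:o.append('NONE');continue
        if last is not None:
            s=[min(s,key=lambda q:np.abs(q-last).max())];mx=max(mx,np.abs(s[0]-last).max()*12)
        last=s[0]
    print('end',p.round(4),T.as_euler('xyz',degrees=True).round(1),'j',None if last is None else last.round(0),'maxspd',round(mx),o)
    return p,T
E
python3 - <<'E'
from h import *
p,R0,s=cur()
cup=[.557,.163,0]
pg,Tg=tool_from_cup(cup,0,40,180)
tz=Tg.apply([0,0,1]);hz=np.array([tz[0],tz[1],0])/np.hypot(*tz[:2])
pre=pg-.13*tz
print(pg,pre)
q=pre+[0,0,.16]
print('A');a=rows(p,R0,q,Tg,1);P,T=chk(p,R0,a)
print('B');a=rows(q,Tg,pre,Tg,1,5);chk(q,Tg,a)
E
```

```text
[0.57359694 0.17692649 0.05617974] [0.4755241 0.0946336 0.078754 ]
A
need 17.68 rows 18
[-0.0083, -0.0045, -0.005, -6.08, 0.99, 2.83, 1],
[-0.0085, -0.0035, -0.0056, -6.08, 0.99, 2.83, 1],
[-0.0085, -0.0025, -0.0061, -6.08, 0.99, 2.83, 1],
[-0.0085, -0.0014, -0.0064, -6.08, 0.99, 2.83, 1],
[-0.0084, -0.0003, -0.0067, -6.08, 0.99, 2.83, 1],
[-0.0083, 0.0008, -0.0068, -6.08, 0.99, 2.83, 1],
[-0.0081, 0.0019, -0.0068, -6.08, 0.99, 2.83, 1],
[-0.0079, 0.0031, -0.0066, -6.08, 0.99, 2.83, 1],
[-0.0076, 0.0041, -0.0064, -6.08, 0.99, 2.83, 1],
[-0.0072, 0.0052, -0.006, -6.08, 0.99, 2.83, 1],
[-0.0069, 0.0061, -0.0056, -6.08, 0.99, 2.83, 1],
[-0.0064, 0.007, -0.005, -6.08, 0.99, 2.83, 1],
[-0.006, 0.0078, -0.0043, -6.08, 0.99, 2.83, 1],
[-0.0055, 0.0085, -0.0035, -6.08, 0.99, 2.83, 1],
[-0.005, 0.0091, -0.0027, -6.08, 0.99, 2.83, 1],
[-0.0045, 0.0096, -0.0018, -6.08, 0.99, 2.83, 1],
[-0.004, 0.0099, -0.0008, -6.08, 0.99, 2.83, 1],
[-0.0035, 0.0101, 0.0002, -6.08, 0.99, 2.83, 1],
end [0.4756 0.0947 0.239 ] [179.7 -80.   40.3] j [-49.  -2. 138.  78.  86. -49.] maxspd 53 ['NONE']
B
need 4.21 rows 5
[-0.0315, 0, 0.0056, 0, 0, 0, 1],
[-0.0315, 0, 0.0056, 0, 0, 0, 1],
[-0.0315, 0, 0.0056, 0, 0, 0, 1],
[-0.0315, 0, 0.0056, 0, 0, 0, 1],
[-0.0315, 0, 0.0056, 0, 0, 0, 1],
end [0.4757 0.0948 0.0788] [180. -80.  40.] j [-50.  37. 137.  89.  80. -84.] maxspd 92 ['NONE', 'NONE', 'NONE']
```

Run:
```python
from h import *
p,R0,s=cur()
cup=[.557,.163,0]
for psi in(40,46):
 for off in(.07,.085):
  for dz in(.0,.05,.1,.14):
   pg,Tg=tool_from_cup(cup,0,psi,180); pre=pg-off*Tg.apply([0,0,1])+[0,0,dz]
   print(psi,off,dz,[s.round(0) for s in ik(pre,Tg)])
```

```text
40 0.07 0.0 [array([-36.,  39., 133., 102.,  78., -82.])]
40 0.07 0.05 [array([-36.,  28., 136., 100.,  77., -74.])]
40 0.07 0.1 [array([-36.,  16., 138.,  98.,  75., -64.])]
40 0.07 0.14 [array([-36.,   7., 138.,  96.,  74., -55.])]
40 0.085 0.0 [array([-39.,  39., 134.,  99.,  79., -83.])]
40 0.085 0.05 [array([-39.,  27., 137.,  97.,  78., -74.])]
40 0.085 0.1 [array([-39.,  15., 139.,  95.,  76., -64.])]
40 0.085 0.14 [array([-39.,   6., 139.,  93.,  76., -55.])]
46 0.07 0.0 [array([-38.,  39., 129.,  94.,  79., -78.])]
46 0.07 0.05 [array([-38.,  29., 131.,  93.,  78., -70.])]
46 0.07 0.1 [array([-38.,  19., 133.,  91.,  78., -62.])]
46 0.07 0.14 [array([-38.,  11., 134.,  89.,  78., -54.])]
46 0.085 0.0 [array([-41.,  38., 130.,  91.,  80., -78.])]
46 0.085 0.05 [array([-41.,  28., 132.,  90.,  79., -70.])]
46 0.085 0.1 [array([-41.,  18., 134.,  88.,  80., -61.])]
46 0.085 0.14 [array([-41.,  10., 134.,  87.,  80., -54.])]
```

Run:
```python
from h import *
p,R0,s=cur()
cup=[.557,.163,0]
pg,Tg=tool_from_cup(cup,0,45,180); tz=Tg.apply([0,0,1]);pre=pg-.08*tz
q=pre+[0,0,.14]
print(pg,pre,Tg.as_euler('xyz',degrees=True))
a=rows(p,R0,q,Tg,1,20);P,T=chk(p,R0,a)
```

```text
[0.57232001 0.17832001 0.05617974] [0.51661087 0.12261087 0.07007159] [180. -80.  45.]
need 16.99 rows 20
[-0.0095, -0.002, -0.0047, -5.24, 0.95, 2.44, 1],
[-0.0095, -0.0012, -0.005, -5.24, 0.95, 2.44, 1],
[-0.0095, -0.0003, -0.0052, -5.24, 0.95, 2.44, 1],
[-0.0094, 0.0006, -0.0054, -5.24, 0.95, 2.44, 1],
[-0.0093, 0.0015, -0.0054, -5.24, 0.95, 2.44, 1],
[-0.0091, 0.0023, -0.0054, -5.24, 0.95, 2.44, 1],
[-0.0089, 0.0032, -0.0053, -5.24, 0.95, 2.44, 1],
[-0.0086, 0.0041, -0.0051, -5.24, 0.95, 2.44, 1],
[-0.0084, 0.0049, -0.0049, -5.24, 0.95, 2.44, 1],
[-0.0081, 0.0057, -0.0045, -5.24, 0.95, 2.44, 1],
[-0.0077, 0.0064, -0.0041, -5.24, 0.95, 2.44, 1],
[-0.0074, 0.0071, -0.0036, -5.24, 0.95, 2.44, 1],
[-0.007, 0.0077, -0.003, -5.24, 0.95, 2.44, 1],
[-0.0066, 0.0082, -0.0024, -5.24, 0.95, 2.44, 1],
[-0.0062, 0.0087, -0.0018, -5.24, 0.95, 2.44, 1],
[-0.0058, 0.0091, -0.001, -5.24, 0.95, 2.44, 1],
[-0.0054, 0.0094, -0.0003, -5.24, 0.95, 2.44, 1],
[-0.005, 0.0096, 0.0005, -5.24, 0.95, 2.44, 1],
[-0.0046, 0.0097, 0.0013, -5.24, 0.95, 2.44, 1],
[-0.0042, 0.0097, 0.0021, -5.24, 0.95, 2.44, 1],
end [0.5167 0.1229 0.21  ] [-179.9  -80.    45. ] j [-39.  10. 135.  89.  79. -54.] maxspd 67 []
```

Request:
send_rows --pt "-0.0095 -0.002 -0.0047 -5.24 0.95 2.44 1" --pt "-0.0095 -0.0012 -0.005 -5.24 0.95 2.44 1" --pt "-0.0095 -0.0003 -0.0052 -5.24 0.95 2.44 1" --pt "-0.0094 0.0006 -0.0054 -5.24 0.95 2.44 1" --pt "-0.0093 0.0015 -0.0054 -5.24 0.95 2.44 1"

```text
clock: 2.15
position: [0.3902, 0.2029, 0.2734]
ee_rot: [169.1, -55.9, 140.4]
force: [0.0, -1.2, -0.0]
gripper_width: 1.001
```

Request:
send_rows --pt "-0.0091 0.0023 -0.0054 -5.24 0.95 2.44 1" --pt "-0.0089 0.0032 -0.0053 -5.24 0.95 2.44 1" --pt "-0.0086 0.0041 -0.0051 -5.24 0.95 2.44 1" --pt "-0.0084 0.0049 -0.0049 -5.24 0.95 2.44 1" --pt "-0.0081 0.0057 -0.0045 -5.24 0.95 2.44 1"

```text
clock: 2.57
position: [0.4322, 0.1763, 0.252]
ee_rot: [160.9, -63.7, 119.5]
force: [-0.9, -0.4, 0.4]
gripper_width: 1.0
```

Request:
send_rows --pt "-0.0077 0.0064 -0.0041 -5.24 0.95 2.44 1" --pt "-0.0074 0.0071 -0.0036 -5.24 0.95 2.44 1" --pt "-0.007 0.0077 -0.003 -5.24 0.95 2.44 1" --pt "-0.0066 0.0082 -0.0024 -5.24 0.95 2.44 1" --pt "-0.0062 0.0087 -0.0018 -5.24 0.95 2.44 1"

```text
clock: 2.98
position: [0.4743, 0.1499, 0.2305]
ee_rot: [159.2, -72.4, 93.1]
force: [-0.2, -0.2, -0.1]
gripper_width: 0.997
```

Request:
send_rows --pt "-0.0058 0.0091 -0.001 -5.24 0.95 2.44 1" --pt "-0.0054 0.0094 -0.0003 -5.24 0.95 2.44 1" --pt "-0.005 0.0096 0.0005 -5.24 0.95 2.44 1" --pt "-0.0046 0.0097 0.0013 -5.24 0.95 2.44 1" --pt "-0.0042 0.0097 0.0021 -5.24 0.95 2.44 1"

```text
clock: 3.4
position: [0.5163, 0.1234, 0.2092]
ee_rot: [179.2, -80.0, 45.6]
force: [-0.5, 0.5, 0.4]
gripper_width: 0.996
```

Run:
```python
from h import *
log()
p,R0,s=cur()
im,d=viewer.read_camera('wrist'); cv2.imwrite('pics/w1.png',im[:,:,::-1]); w=cloud('wrist',d)
print(finder.search_frame('wrist','cup'))
m=(np.hypot(w[...,0]-.557,w[...,1]-.163)<.06)&(w[...,2]>.01)&(w[...,2]<.11)
c=w[m];print(len(c))
if len(c):
    from scipy.optimize import least_squares
    side=c[(c[:,2]<.085)&(c[:,2]>.015)]; r=least_squares(lambda q:np.hypot(side[:,0]-q[0],side[:,1]-q[1])-.033,[.557,.163],loss='soft_l1',f_scale=.002);print(r.x,len(side))
    rim=c[c[:,2]>.09];print('rim',rim.mean(0),rim.min(0),rim.max(0))
im,d=viewer.read_camera('scene'); cv2.imwrite('pics/s1.png',im[:,:,::-1])
```

```text
3.4 [-39.4   9.5 135.3  88.9  78.5 -54.3] [0.5163 0.1234 0.2092] [179.2 -80.   45.6] F [-0.5  0.5  0.4] w 0.996
[{'at': [332.2, 277.7], 'confidence': 0.8}]
5255
[0.55297206 0.16580877] 3853
rim [0.55125354 0.16473693 0.09153814] [0.52194485 0.13403397 0.09000416] [0.58760538 0.19994549 0.09337626]
```

View pics/w1.png

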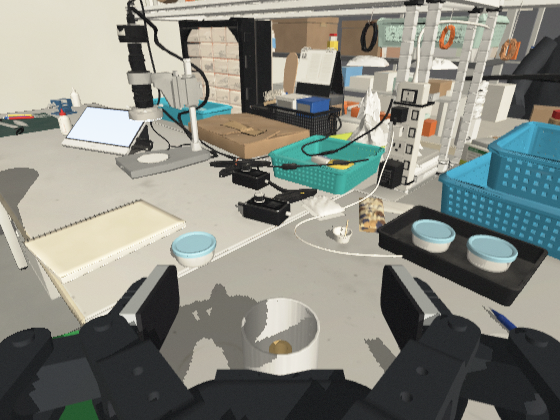

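View pics/s1.png

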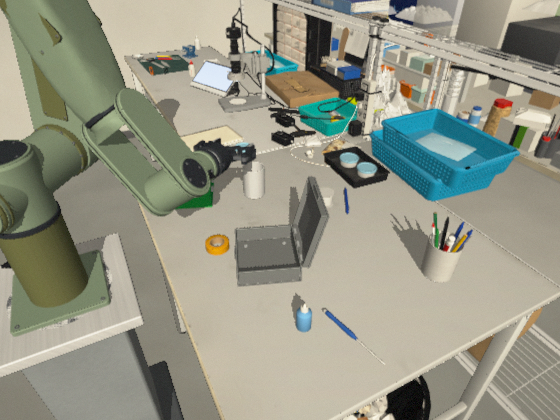

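The wrist view shows the cup centred between the jaws at (281,335) with brass visible inside. The scene view shows the arm clear of the green box and the case. Next I descend and advance.

Run:
```python
from h import *
p,R0,s=cur()
cup=[.555,.1645,0]
pg,Tg=tool_from_cup(cup,0,45,180); tz=Tg.apply([0,0,1]);pre=pg-.08*tz
a=rows(p,R0,pre,Tg,1,5);P,T=chk(p,R0,a)
b=rows(P,T,pg,Tg,1,5);chk(P,T,b);print(pg)
```

```text
need 3.65 rows 5
[-0.0274, 0.0002, 0.0046, -0.06, 0.01, 0.02, 1],
[-0.0274, 0.0002, 0.0046, -0.06, 0.01, 0.02, 1],
[-0.0274, 0.0002, 0.0046, -0.06, 0.01, 0.02, 1],
[-0.0274, 0.0002, 0.0046, -0.06, 0.01, 0.02, 1],
[-0.0274, 0.0002, 0.0046, -0.06, 0.01, 0.02, 1],
end [0.5144 0.1241 0.07  ] [179.9 -80.   45.1] j [-40.  39. 131.  93.  79. -79.] maxspd 71 []
need 2.11 rows 5
[0, 0, 0.016, 0, 0, 0, 1],
[0, 0, 0.016, 0, 0, 0, 1],
[0, 0, 0.016, 0, 0, 0, 1],
[0, 0, 0.016, 0, 0, 0, 1],
[0, 0, 0.016, 0, 0, 0, 1],
end [0.5701 0.1798 0.0561] [179.9 -80.   45.1] j [-25.  41. 125. 107.  76. -77.] maxspd 36 []
[0.57032001 0.17982001 0.05617974]
```

Request:
send_rows --pt "-0.0274 0 0.0046 0 0 0 1" --pt "-0.0274 0 0.0046 0 0 0 1" --pt "-0.0274 0 0.0046 0 0 0 1" --pt "-0.0274 0 0.0046 0 0 0 1" --pt "-0.0274 0 0.0046 0 0 0 1"

```text
clock: 3.97
position: [0.5167, 0.1224, 0.0697]
ee_rot: [177.4, -80.0, 47.9]
force: [1.2, -0.6, 0.9]
gripper_width: 1.0
```

Request:
send_rows --pt "0 0 0.015 0 0 0 1" --pt "0 0 0.015 0 0 0 1" --pt "0 0 0.015 0 0 0 1" --pt "0 0 0.015 0 0 0 1" --pt "0 0 0.015 0 0 0 1"

```text
clock: 4.38
position: [0.5694, 0.1759, 0.0578]
ee_rot: [178.0, -80.1, 47.3]
force: [1.2, -0.0, -0.6]
gripper_width: 1.006
```

Run:
```python
from h import *
log()
im,d=viewer.read_camera('wrist'); cv2.imwrite('pics/w2.png',im[:,:,::-1]); w=cloud('wrist',d)
im2,d=viewer.read_camera('scene'); cv2.imwrite('pics/s2.png',cv2.resize(im2[120:260,100:330,::-1],None,fx=3,fy=3))
```

```text
4.3833 [-25.8  41.3 125.1 106.2  76.  -77.1] [0.5694 0.1759 0.0578] [178.  -80.1  47.3] F [ 1.2 -0.  -0.6] w 1.006
```

View pics/w2.png

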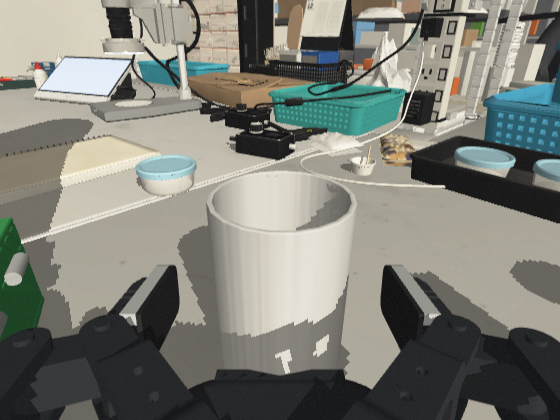

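View pics/s2.png

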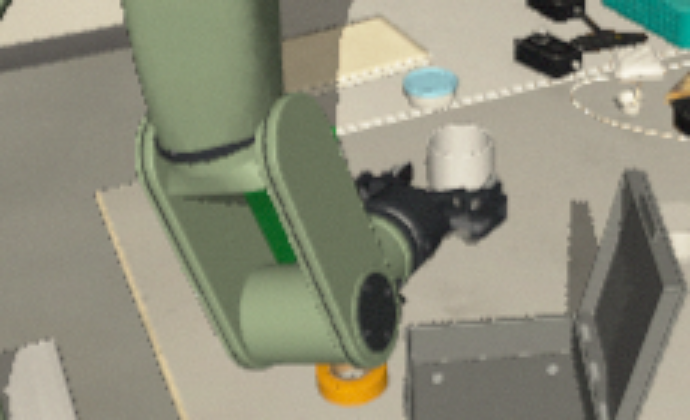

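The cup rim sits centred between the pads (cols 207–355, jaws 175–383), and the tape roll is visible below the wrist, untouched. I'll advance a few mm and close.

Request:
send_rows --pt "0 0 0.004 0 0 0 1" --pt "0 0 0 0 0 0 0" --pt "0 0 0 0 0 0 0" --pt "0 0 0 0 0 0 0" --pt "0 0 0 0 0 0 0" --force 80

```text
clock: 4.9
position: [0.5701, 0.1781, 0.0573]
ee_rot: [179.0, -80.0, 46.1]
force: [0.5, 0.1, 1.4]
gripper_width: 0.624
```

Request:
send_rows --pt "0 0 0 0 0 0 0" --pt "0 0 0 0 0 0 0" --pt "0 0 0 0 0 0 0" --pt "0.01 0 0 0 0 0 0" --pt "0.02 0 0 0 0 0 0"

```text
clock: 5.32
position: [0.5719, 0.1826, 0.0827]
ee_rot: [-179.2, -79.5, 44.3]
force: [0.5, -0.5, -3.5]
gripper_width: 0.632
```

Run:
```python
from h import *
log()
im,d=viewer.read_camera('wrist'); cv2.imwrite('pics/w3.png',im[:,:,::-1]); w=cloud('wrist',d)
```

```text
5.3167 [-24.5  36.2 126.5 106.5  74.  -73. ] [0.5719 0.1826 0.0827] [-179.2  -79.5   44.3] F [ 0.5 -0.5 -3.5] w 0.632
```

View pics/w3.png

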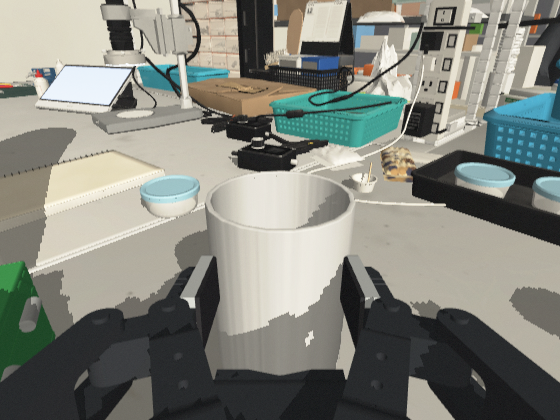

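Grip is firm (opening held at 0.63, load 3.5 N, cup lifted 25 mm). Next comes the transfer above the case.

```bash
cat > pour.py <<'E'
from h import *
PSI=50
def pose(tip,mz,back=.02,hg=.061,psi=PSI):
    a=np.radians(psi-90); t=np.array([np.cos(a),np.sin(a),0])
    m=c2w([0,0,0])-back*t+[0,0,mz]
    return tool_from_cup(mouth2base(m,tip,psi),tip,psi,180,hg=hg)
E
python3 - <<'E'
from pour import *
p,R0,s=cur()
# via: straight up a bit then over
v,Tv=tool_from_cup([.545,.13,.10],0,46,180,hg=.061)
a=rows(p,R0,v,Tv,0,4);P,T=chk(p,R0,a)
q,Tq=pose(0,.20)
a=rows(P,T,q,Tq,0,9);P,T=chk(P,T,a)
q,Tq=pose(45,.18);a=rows(P,T,q,Tq,0,7);P,T=chk(P,T,a)
E
```

```text
need 2.1 rows 4
[0.0154, 0.0043, -0.0119, 0.19, -0, 0.01, 0],
[0.0154, 0.0042, -0.0119, 0.19, -0, 0.01, 0],
[0.0154, 0.0042, -0.0119, 0.19, -0, 0.01, 0],
[0.0154, 0.0042, -0.0119, 0.19, -0, 0.01, 0],
end [0.56   0.1455 0.1571] [-179.9  -80.    45.9] j [-31.  23. 129.  96.  75. -62.] maxspd 39 []
need 6.94 rows 9
[-0.0041, 0.0111, -0.0268, 0.44, -0, -0.08, 0],
[-0.0042, 0.0109, -0.0269, 0.44, -0, -0.08, 0],
[-0.0042, 0.0107, -0.027, 0.44, -0, -0.08, 0],
[-0.0042, 0.0105, -0.027, 0.44, -0, -0.08, 0],
[-0.0042, 0.0103, -0.0271, 0.44, -0, -0.08, 0],
[-0.0042, 0.0101, -0.0272, 0.44, -0, -0.08, 0],
[-0.0042, 0.0099, -0.0273, 0.44, -0, -0.08, 0],
[-0.0042, 0.0096, -0.0273, 0.44, -0, -0.08, 0],
[-0.0043, 0.0094, -0.0274, 0.44, -0, -0.08, 0],
end [ 0.4625 -0.0995  0.1622] [180. -80.  50.] j [-67.  28. 117.  62.  97. -59.] maxspd 59 []
need 6.52 rows 7
[-0.0013, -0.0038, 0.0002, 1.12, -0, 6.33, 0],
[-0.0017, -0.0036, 0.0003, 1.12, -0, 6.33, 0],
[-0.0021, -0.0034, 0.0004, 1.12, -0, 6.33, 0],
[-0.0024, -0.0032, 0.0004, 1.12, -0, 6.33, 0],
[-0.0028, -0.0029, 0.0005, 1.12, -0, 6.33, 0],
[-0.0031, -0.0025, 0.0005, 1.12, -0, 6.33, 0],
[-0.0033, -0.0022, 0.0006, 1.12, -0, 6.33, 0],
end [ 0.4421 -0.0824  0.1531] [-99.8 -44.1 -26. ] j [-66.  33. 114.  58. 101. -17.] maxspd 74 []
```

Request:
send_rows --pt "0.0154 0.0042 -0.0119 0.2 0 0 0" --pt "0.0154 0.0042 -0.0119 0.2 0 0 0" --pt "0.0154 0.0042 -0.0119 0.2 0 0 0" --pt "0.0154 0.0042 -0.0119 0.2 0 0 0" --pt "-0.004 0.011 -0.027 0.44 0 -0.08 0"

```text
clock: 5.78
position: [0.5477, 0.1199, 0.1572]
ee_rot: [179.0, -79.9, 47.7]
force: [-0.6, -0.0, -3.4]
gripper_width: 0.623
```

Request:
send_rows --pt "-0.004 0.011 -0.027 0.44 0 -0.08 0" --pt "-0.004 0.0107 -0.027 0.44 0 -0.08 0" --pt "-0.004 0.0105 -0.027 0.44 0 -0.08 0" --pt "-0.004 0.0103 -0.027 0.44 0 -0.08 0" --pt "-0.004 0.0101 -0.027 0.44 0 -0.08 0"

```text
clock: 6.2
position: [0.4939, -0.0191, 0.1584]
ee_rot: [-179.7, -79.8, 48.4]
force: [1.6, -0.3, -4.1]
gripper_width: 0.624
```

Request:
send_rows --pt "-0.004 0.0099 -0.027 0.44 0 -0.08 0" --pt "-0.004 0.0097 -0.027 0.44 0 -0.08 0" --pt "-0.004 0.0095 -0.027 0.44 0 -0.08 0" --pt "0 0 0 0 0 0 0" --pt "0 0 0 0 0 0 0"

```text
clock: 6.62
position: [0.4636, -0.1012, 0.161]
ee_rot: [179.6, -79.8, 50.3]
force: [0.3, 0.5, -4.3]
gripper_width: 0.627
```

Run:
```python
from pour import *
log()
im,d=viewer.read_camera('scene'); cv2.imwrite('pics/s3.png',im[:,:,::-1])
im,d=viewer.read_camera('top'); cv2.imwrite('pics/t3.png',cv2.resize(im[140:340,150:420,::-1],None,fx=2.8,fy=2.8))
p,R0,s=cur()
P,T=p,R0
for tip,mz,n in((35,.18,5),(70,.16,5),(98,.13,5),(112,.115,5),(130,.11,5)):
    q,Tq=pose(tip,mz);a=rows(P,T,q,Tq,0,n);P,T=chk(P,T,a)
```

```text
6.6167 [-67.1  28.2 116.5  62.   96.5 -58.8] [ 0.4636 -0.1012  0.161 ] [179.6 -79.8  50.3] F [ 0.3  0.5 -4.3] w 0.627
need 5.06 rows 5
[-0.0025, -0.0042, 0.0001, 1.21, 0.01, 6.88, 0],
[-0.003, -0.0039, 0.0002, 1.21, 0.01, 6.88, 0],
[-0.0034, -0.0035, 0.0003, 1.21, 0.01, 6.88, 0],
[-0.0038, -0.0031, 0.0004, 1.21, 0.01, 6.88, 0],
[-0.0041, -0.0026, 0.0004, 1.21, 0.01, 6.88, 0],
end [ 0.4459 -0.0856  0.1491] [-104.   -53.8  -22.9] j [-66.  32. 114.  58. 100. -26.] maxspd 79 []
need 5.07 rows 5
[-0.0019, -0.002, 0.0004, 1.22, 0, 6.89, 0],
[-0.0021, -0.0018, 0.0004, 1.22, 0, 6.89, 0],
[-0.0023, -0.0015, 0.0004, 1.22, 0, 6.89, 0],
[-0.0025, -0.0012, 0.0005, 1.22, 0, 6.89, 0],
[-0.0026, -0.0009, 0.0005, 1.22, 0, 6.89, 0],
end [ 0.4354 -0.0766  0.147 ] [-93.6 -19.7 -29.4] j [-66.  37. 113.  57. 104.   5.] maxspd 78 []
need 4.06 rows 5
[-0.0011, 0.0021, 0.0002, 0.97, 0, 5.51, 0],
[-0.0009, 0.0022, 0.0002, 0.97, 0, 5.51, 0],
[-0.0007, 0.0023, 0.0001, 0.97, 0, 5.51, 0],
[-0.0005, 0.0023, 0.0001, 0.97, 0, 5.51, 0],
[-0.0003, 0.0024, 0, 0.97, 0, 5.51, 0],
end [ 0.434  -0.0755  0.1352] [-88.6   7.9 -29.9] j [-66.  43. 111.  58. 106.  30.] maxspd 59 []
need 2.03 rows 5
[0.0006, 0.0011, -0.0001, 0.49, 0, 2.76, 0],
[0.0007, 0.0011, -0.0001, 0.49, 0, 2.76, 0],
[0.0007, 0.0011, -0.0001, 0.49, 0, 2.76, 0],
[0.0008, 0.001, -0.0001, 0.49, 0, 2.76, 0],
[0.0008, 0.001, -0.0002, 0.49, 0, 2.76, 0],
end [ 0.4358 -0.0769  0.1292] [-86.   21.6 -29.2] j [-66.  46. 110.  59. 107.  42.] maxspd 30 []
need 2.61 rows 5
[0.0007, -0.0014, -0.0001, 0.63, 0, 3.55, 0],
[0.0006, -0.0015, -0.0001, 0.63, 0, 3.55, 0],
[0.0006, -0.0015, -0.0001, 0.63, 0, 3.55, 0],
[0.0005, -0.0015, -0.0001, 0.63, 0, 3.55, 0],
[0.0004, -0.0016, -0.0001, 0.63, 0, 3.55, 0],
end [ 0.4405 -0.0809  0.1343] [-81.7  39.3 -27. ] j [-66.  47. 110.  61. 109.  60.] maxspd 42 []
```

View pics/s3.png

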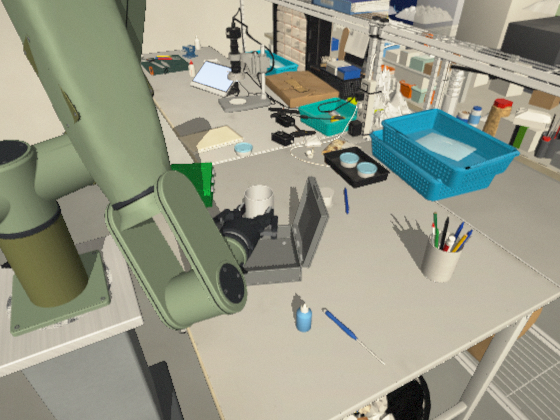

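View pics/t3.png

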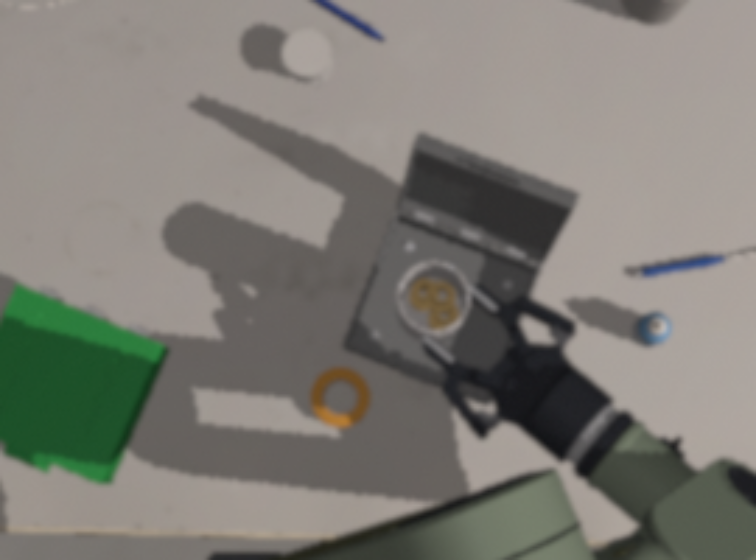

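The top view shows the cup over the tray centre at (433,297) with all bushes inside, and the tape and bottle undisturbed. Now I pour.

Request:
send_rows --pt "-0.0025 -0.0042 0.0001 1.2 0 6.9 0" --pt "-0.003 -0.0039 0.0002 1.2 0 6.9 0" --pt "-0.0034 -0.0035 0.0003 1.2 0 6.9 0" --pt "-0.0038 -0.0031 0.0004 1.2 0 6.9 0" --pt "-0.0041 -0.0026 0.0004 1.2 0 6.9 0"

```text
clock: 7.13
position: [0.4459, -0.0844, 0.1494]
ee_rot: [-103.9, -53.4, -22.9]
force: [0.3, -0.1, -3.2]
gripper_width: 0.627
```

Request:
send_rows --pt "-0.0019 -0.002 0.0004 1.2 0 6.9 0" --pt "-0.0021 -0.0018 0.0004 1.2 0 6.9 0" --pt "-0.0023 -0.0015 0.0004 1.2 0 6.9 0" --pt "-0.0025 -0.0012 0.0005 1.2 0 6.9 0" --pt "-0.0026 -0.0009 0.0005 1.2 0 6.9 0"

```text
clock: 7.55
position: [0.4357, -0.0755, 0.1475]
ee_rot: [-93.7, -19.3, -29.3]
force: [-0.2, 1.2, -2.7]
gripper_width: 0.626
```

Request:
send_rows --pt "-0.0011 0.0021 0.0002 1 0 5.5 0" --pt "-0.0009 0.0022 0.0002 1 0 5.5 0" --pt "-0.0007 0.0023 0.0001 1 0 5.5 0" --pt "-0.0005 0.0023 0.0001 1 0 5.5 0" --pt "-0.0003 0.0024 0 1 0 5.5 0"

```text
clock: 7.97
position: [0.4345, -0.0745, 0.1356]
ee_rot: [-88.5, 8.2, -29.9]
force: [0.6, 0.2, -3.7]
gripper_width: 0.624
```

Request:
send_rows --pt "0.0006 0.0011 -0.0001 0.5 0 2.76 0" --pt "0.0007 0.0011 -0.0001 0.5 0 2.76 0" --pt "0.0007 0.0011 -0.0001 0.5 0 2.76 0" --pt "0.0008 0.001 -0.0001 0.5 0 2.76 0" --pt "0.0008 0.001 -0.0002 0.5 0 2.76 0"

```text
clock: 8.38
position: [0.4362, -0.0759, 0.13]
ee_rot: [-85.8, 21.8, -29.2]
force: [-0.0, 0.3, -2.2]
gripper_width: 0.626
```

Run:
```python
from pour import *
log()
im,d=viewer.read_camera('scene'); cv2.imwrite('pics/s4.png',cv2.resize(im[150:320,140:380,::-1],None,fx=3,fy=3))
im,d=viewer.read_camera('top'); cv2.imwrite('pics/t4.png',cv2.resize(im[140:340,200:420,::-1],None,fx=3,fy=3))
```

```text
8.3833 [-65.8  45.6 110.1  58.8 107.3  42.5] [ 0.4362 -0.0759  0.13  ] [-85.8  21.8 -29.2] F [-0.   0.3 -2.2] w 0.626
```

View pics/s4.png

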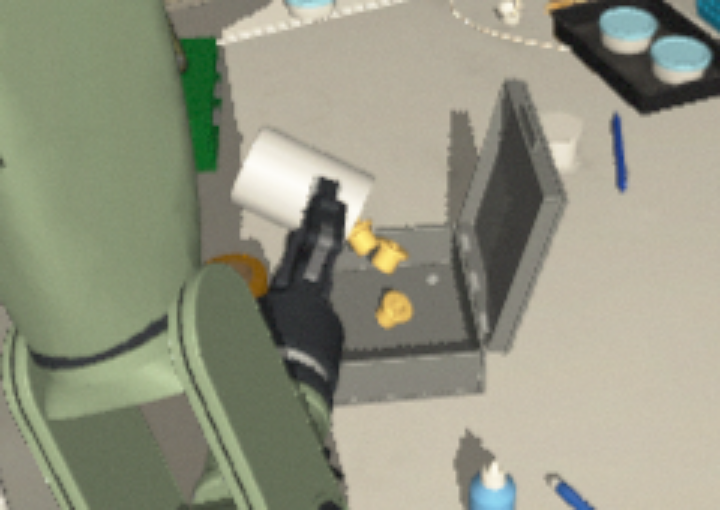

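View pics/t4.png

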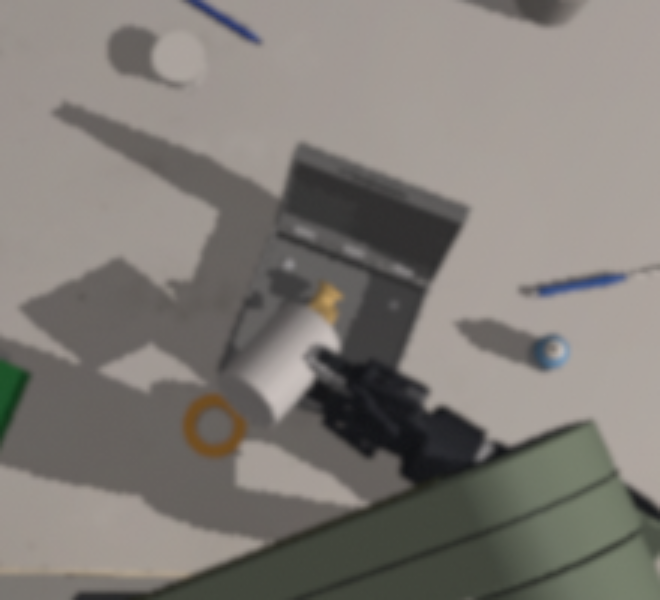

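The bushes are sliding out into the tray: two are at the mouth (around 375,245 in the crop) and at least one is already in. I'll keep tipping.

Request:
send_rows --pt "0.0007 -0.0014 0 0.6 0 3.5 0" --pt "0.0006 -0.0015 0 0.6 0 3.5 0" --pt "0.0006 -0.0015 0 0.6 0 3.5 0" --pt "0.0005 -0.0015 0 0.6 0 3.5 0" --pt "0.0004 -0.0016 0 0.6 0 3.5 0"

```text
clock: 8.9
position: [0.4413, -0.0804, 0.1358]
ee_rot: [-81.7, 39.1, -27.0]
force: [0.7, 0.0, -1.3]
gripper_width: 0.629
```

Request:
send_rows --pt "0 0 0 0.6 0 3.5 0" --pt "0 0 0 0.6 0 3.5 0" --pt "0 0 0 0 0 0 0" --pt "0 0 0 0 0 0 0" --pt "0 0 0 0 0 0 0"

```text
clock: 9.32
position: [0.4413, -0.081, 0.1355]
ee_rot: [-79.5, 45.8, -25.6]
force: [0.2, -0.1, -0.5]
gripper_width: 0.628
```

Run:
```python
from pour import *
log()
im,d=viewer.read_camera('scene'); cv2.imwrite('pics/s5.png',cv2.resize(im[150:320,140:380,::-1],None,fx=3,fy=3))
im,d=viewer.read_camera('top'); cv2.imwrite('pics/t5.png',cv2.resize(im[140:340,200:420,::-1],None,fx=3,fy=3))
```

```text
9.3167 [-66.3  47.5 110.2  61.3 108.8  65.9] [ 0.4413 -0.081   0.1355] [-79.5  45.8 -25.6] F [ 0.2 -0.1 -0.5] w 0.628
```

View pics/s5.png

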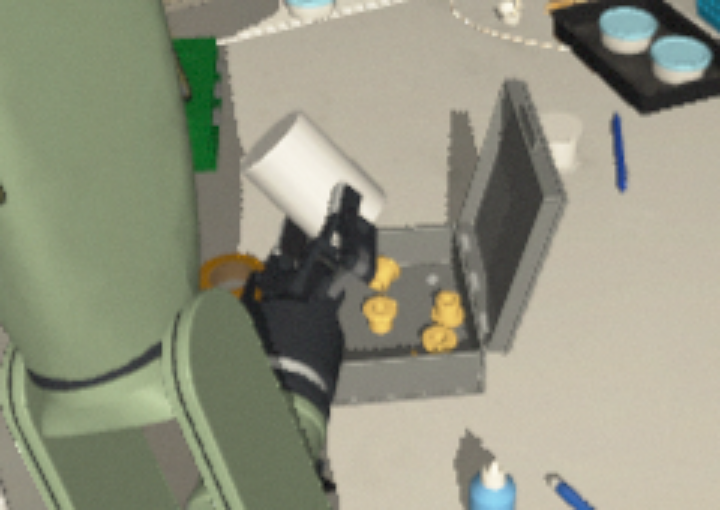

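View pics/t5.png

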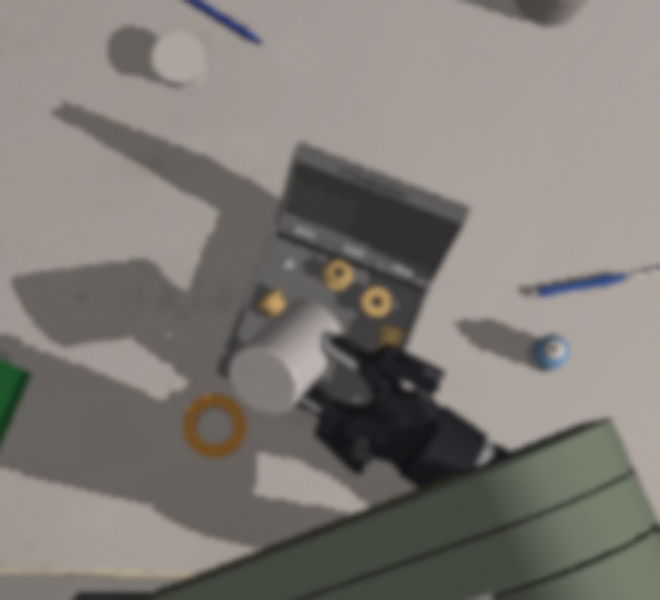

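Five bushes show in the tray (scene crop: 385,270; 380,312; 447,308; 440,338 and an edge at 412,352), and the wrist load has dropped to that of an empty cup. Now I right the cup while moving away.

Run:
```python
from pour import *
p,R0,s=cur()
P,T=p,R0
for tip,mz,n in((103,.15,5),(68,.19,5),(34,.21,5),):
    q,Tq=pose(tip,mz);a=rows(P,T,q,Tq,0,n);P,T=chk(P,T,a)
v,Tv=tool_from_cup([.47,-.03,.10],0,48,180,hg=.061)
a=rows(P,T,v,Tv,0,5);P,T=chk(P,T,a)
v,Tv=tool_from_cup([.555,.1645,.06],0,45,180,hg=.061)
a=rows(P,T,v,Tv,0,10);P,T=chk(P,T,a)
```

```text
need 4.89 rows 5
[-0.0045, -0.0019, 0.0007, -1.18, -0.01, -6.65, 0],
[-0.0043, -0.0024, 0.0007, -1.18, -0.01, -6.65, 0],
[-0.004, -0.0029, 0.0006, -1.18, -0.01, -6.65, 0],
[-0.0036, -0.0033, 0.0006, -1.18, -0.01, -6.65, 0],
[-0.0032, -0.0038, 0.0005, -1.18, -0.01, -6.65, 0],
end [ 0.4343 -0.0758  0.1586] [-87.7  12.8 -29.7] j [-66.  40. 112.  59. 108.  37.] maxspd 71 []
need 5.07 rows 5
[-0.0004, -0.0034, 0.0001, -1.21, 0, -6.89, 0],
[0, -0.0035, 0, -1.21, 0, -6.89, 0],
[0.0004, -0.0034, -0.0001, -1.21, 0, -6.89, 0],
[0.0008, -0.0034, -0.0001, -1.21, 0, -6.89, 0],
[0.0012, -0.0032, -0.0002, -1.21, 0, -6.89, 0],
end [ 0.4357 -0.0769  0.1757] [-94.  -21.6 -29.2] j [-66.  33. 113.  58. 105.   6.] maxspd 73 []
need 4.93 rows 5
[0.0028, 0.0005, -0.0005, -1.19, 0, -6.7, 0],
[0.0027, 0.0008, -0.0005, -1.19, 0, -6.7, 0],
[0.0026, 0.0012, -0.0005, -1.19, 0, -6.7, 0],
[0.0024, 0.0015, -0.0004, -1.19, 0, -6.7, 0],
[0.0022, 0.0017, -0.0004, -1.19, 0, -6.7, 0],
end [ 0.4464 -0.086   0.1786] [-104.5  -54.7  -22.5] j [-66.  28. 115.  59. 101. -24.] maxspd 76 []
need 4.93 rows 5
[-0.0026, -0.0004, 0
[... 202 characters left out ...]
 0.0164, -1.56, 0.12, -6.63, 0],
end [ 0.4846 -0.0139  0.1571] [179.9 -80.   48.1] j [-59.  25. 125.  70.  90. -61.] maxspd 94 []
need 5.67 rows 10
[-0.0004, -0.0066, 0.0205, -0.3, 0, 0.05, 0],
[-0.0004, -0.0067, 0.0205, -0.3, 0, 0.05, 0],
[-0.0004, -0.0068, 0.0205, -0.3, 0, 0.05, 0],
[-0.0004, -0.0069, 0.0204, -0.3, 0, 0.05, 0],
[-0.0005, -0.007, 0.0204, -0.3, 0, 0.05, 0],
[-0.0005, -0.0071, 0.0203, -0.3, 0, 0.05, 0],
[-0.0005, -0.0072, 0.0203, -0.3, 0, 0.05, 0],
[-0.0005, -0.0073, 0.0203, -0.3, 0, 0.05, 0],
[-0.0005, -0.0074, 0.0202, -0.3, 0, 0.05, 0],
[-0.0005, -0.0075, 0.0202, -0.3, 0, 0.05, 0],
end [0.5704 0.1797 0.1171] [179.7 -80.   45.2] j [-25.  30. 128. 105.  73. -69.] maxspd 49 []
```

Request:
send_rows --pt "-0.0045 -0.0019 0.0007 -1.18 0 -6.65 0" --pt "-0.0043 -0.0024 0.0007 -1.18 0 -6.65 0" --pt "-0.004 -0.0029 0.0006 -1.18 0 -6.65 0" --pt "-0.0036 -0.0033 0.0006 -1.18 0 -6.65 0" --pt "-0.0032 -0.0038 0.0005 -1.18 0 -6.65 0"

```text
clock: 9.83
position: [0.4343, -0.076, 0.1586]
ee_rot: [-87.8, 12.5, -29.8]
force: [-0.1, 0.2, -0.5]
gripper_width: 0.627
```

Request:
send_rows --pt "-0.0004 -0.0034 0.0001 -1.21 0 -6.89 0" --pt "0 -0.0035 0 -1.21 0 -6.89 0" --pt "0.0004 -0.0034 -0.0001 -1.21 0 -6.89 0" --pt "0.0008 -0.0034 -0.0001 -1.21 0 -6.89 0" --pt "0.0012 -0.0032 -0.0002 -1.21 0 -6.89 0"

```text
clock: 10.25
position: [0.4357, -0.0771, 0.1759]
ee_rot: [-94.1, -22.0, -29.2]
force: [-0.1, -0.9, -0.7]
gripper_width: 0.626
```

Request:
send_rows --pt "0.0028 0.0005 -0.0005 -1.19 0 -6.7 0" --pt "0.0027 0.0008 -0.0005 -1.19 0 -6.7 0" --pt "0.0026 0.0012 -0.0005 -1.19 0 -6.7 0" --pt "0.0024 0.0015 -0.0004 -1.19 0 -6.7 0" --pt "0.0022 0.0017 -0.0004 -1.19 0 -6.7 0"

```text
clock: 10.67
position: [0.4464, -0.0862, 0.1787]
ee_rot: [-104.7, -55.0, -22.3]
force: [0.1, -0.1, -1.8]
gripper_width: 0.626
```

Request:
send_rows --pt "-0.0026 -0.0004 0.0167 -1.56 0.12 -6.63 0" --pt "-0.0026 -0.0012 0.0166 -1.56 0.12 -6.63 0" --pt "-0.0024 -0.0019 0.0166 -1.56 0.12 -6.63 0" --pt "-0.0022 -0.0027 0.0165 -1.56 0.12 -6.63 0" --pt "-0.0019 -0.0033 0.0164 -1.56 0.12 -6.63 0"

```text
clock: 11.08
position: [0.4848, -0.0136, 0.157]
ee_rot: [177.9, -79.9, 50.0]
force: [0.6, 0.3, -1.3]
gripper_width: 0.629
```

Request:
send_rows --pt "-0.0004 -0.0066 0.0205 -0.3 0 0.05 0" --pt "-0.0004 -0.0067 0.0205 -0.3 0 0.05 0" --pt "-0.0004 -0.0068 0.0205 -0.3 0 0.05 0" --pt "-0.0004 -0.0069 0.0204 -0.3 0 0.05 0" --pt "-0.0005 -0.007 0.0204 -0.3 0 0.05 0"

```text
clock: 11.5
position: [0.5278, 0.0836, 0.137]
ee_rot: [180.0, -80.0, 46.5]
force: [0.8, -0.4, -1.3]
gripper_width: 0.629
```

Request:
send_rows --pt "-0.0005 -0.0071 0.0203 -0.3 0 0.05 0" --pt "-0.0005 -0.0072 0.0203 -0.3 0 0.05 0" --pt "-0.0005 -0.0073 0.0203 -0.3 0 0.05 0" --pt "-0.0005 -0.0074 0.0202 -0.3 0 0.05 0" --pt "-0.0005 -0.0075 0.0202 -0.3 0 0.05 0"

```text
clock: 11.92
position: [0.5708, 0.1804, 0.1168]
ee_rot: [180.0, -80.0, 44.9]
force: [0.9, -0.0, -1.4]
gripper_width: 0.628
```

Run:
```python
from pour import *
log()
im,d=viewer.read_camera('scene'); cv2.imwrite('pics/s6.png',cv2.resize(im[130:320,130:370,::-1],None,fx=3,fy=3)); w=cloud('scene',d)
im,d=viewer.read_camera('top'); cv2.imwrite('pics/t6.png',cv2.resize(im[140:340,150:420,::-1],None,fx=2.8,fy=2.8));w2=cloud('top',d)
im,d=viewer.read_camera('wrist'); cv2.imwrite('pics/w6.png',im[:,:,::-1])
p,R0,s=cur()
v,Tv=tool_from_cup([.555,.1645,0],0,45,180,hg=.061)
a=rows(p,R0,v,Tv,0,5);P,T=chk(p,R0,a);print(v)
```

```text
11.9167 [-24.9  30.2 128.2 105.3  73.3 -68.9] [0.5708 0.1804 0.1168] [180.  -80.   44.9] F [ 0.9 -0.  -1.4] w 0.628
need 1.57 rows 5
[-0.0117, 0.0004, 0.0019, -0.03, 0.01, -0.01, 0],
[-0.0117, 0.0004, 0.0019, -0.03, 0.01, -0.01, 0],
[-0.0117, 0.0004, 0.0019, -0.03, 0.01, -0.01, 0],
[-0.0117, 0.0004, 0.0019, -0.03, 0.01, -0.01, 0],
[-0.0117, 0.0004, 0.0019, -0.03, 0.01, -0.01, 0],
end [0.5704 0.1796 0.0574] [179.9 -80.   45.1] j [-25.  41. 125. 107.  76. -77.] maxspd 27 []
[0.57032001 0.17982001 0.05717974]
```

View pics/s6.png

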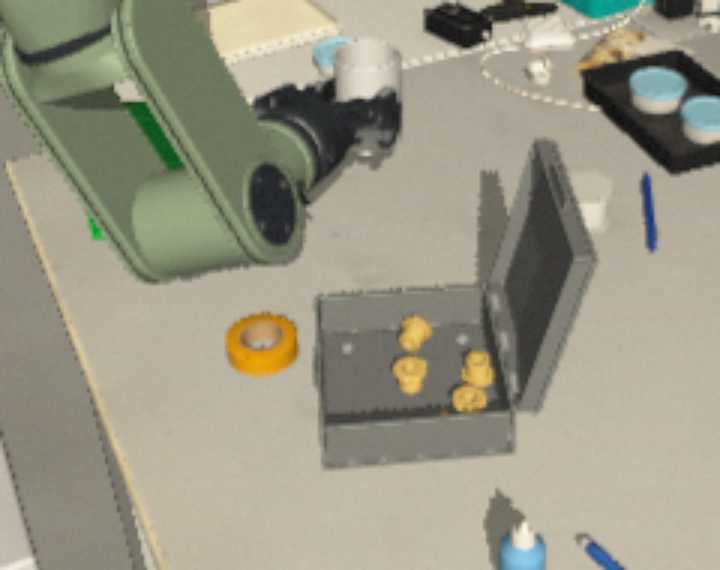

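View pics/t6.png

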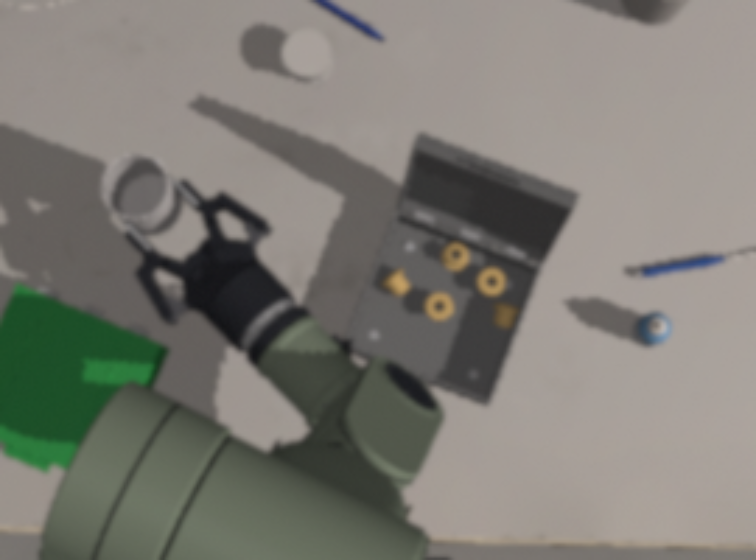

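View pics/w6.png

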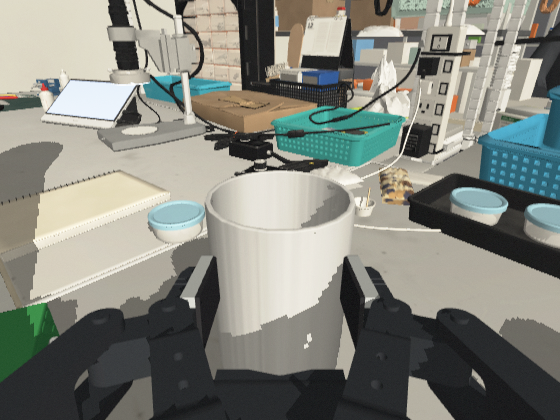

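The top view shows five bushes in the tray (456,255; 492,281; 440,305; 398,280; 504,316) and an empty cup. The wrist view matches the one after the grasp, so the cup hasn't slipped. I'll lower it.

Request:
send_rows --pt "-0.0134 0.0004 0.0021 0 0 0 0" --pt "-0.0134 0.0004 0.0021 0 0 0 0" --pt "-0.0134 0.0004 0.0021 0 0 0 0" --pt "-0.0134 0.0004 0.0021 0 0 0 0" --pt "-0.004 0.0004 0.0007 0 0 0 0"

```text
clock: 12.48
position: [0.5713, 0.1761, 0.0574]
ee_rot: [-179.5, -79.9, 44.3]
force: [-1.5, -1.3, 2.2]
gripper_width: 0.629
```

Request:
send_rows --pt "-0.001 0 0.0002 0 0 0 0" --pt "0 0 0 0 0 0 0" --pt "0 0 0 0 0 0 0.75" --pt "0 0 0 0 0 0 0.85" --pt "0 0 0 0 0 0 1"

```text
clock: 12.9
position: [0.5716, 0.177, 0.0584]
ee_rot: [179.7, -80.0, 45.1]
force: [-0.3, -0.3, 0.1]
gripper_width: 0.961
```

Request:
send_rows --pt "0 0 0 0 0 0 1" --pt "0 0 0 0 0 0 1" --pt "0 0 0 0 0 0 1" --pt "0 0 0 0 0 0 1" --pt "0 0 0 0 0 0 1"

```text
clock: 13.32
position: [0.5713, 0.1772, 0.0576]
ee_rot: [-179.8, -80.0, 44.7]
force: [-0.2, -0.1, -0.4]
gripper_width: 1.004
```

Run:
```python
from pour import *
log()
im,d=viewer.read_camera('wrist'); cv2.imwrite('pics/w7.png',im[:,:,::-1])
```

```text
13.3167 [-25.3  41.2 125.2 106.9  75.6 -76.7] [0.5713 0.1772 0.0576] [-179.8  -80.    44.7] F [-0.2 -0.1 -0.4] w 1.004
```

View pics/w7.png

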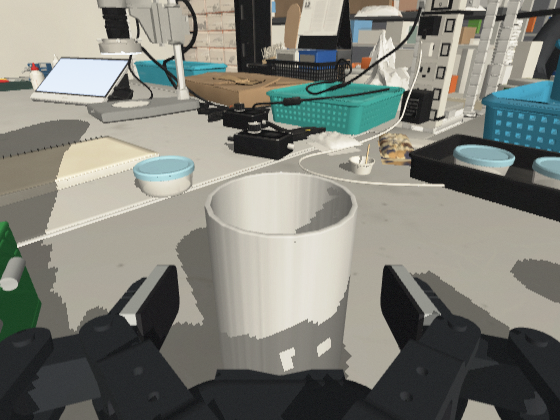

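The cup stands released and centred. I'll retract, then plan the lid push with closed fingers from behind.

```bash
cat > lid.py <<'E'
from h import *
def tipc(th,r=.125,off=.0):
    u=np.array([-np.cos(th),0,np.sin(th)]);n=np.array([np.sin(th),0,np.cos(th)])
    return np.array([.075,0,.045])+r*u+(.018+off)*n
E
python3 - <<'E'
from lid import *
p,R0,s=cur()
tz=R0.apply([0,0,1])
ret=p-.085*tz
a=rows(p,R0,ret,R0,1,5);P,T=chk(p,R0,a)
up=ret+[0.0,0,.20]
for roll in(0,180):
  for psi in(-20,70):
    Td=toolR(psi,90,roll)
    for nm,l in(('behind hi',[.17,0,.26]),('behind',[.155,0,.15]),('90',tipc(1.57)+[.011,0,0]),('60',tipc(1.05)),('30',tipc(.5)),('0',tipc(0))):
        print(roll,psi,nm,c2w(l).round(3),[s.round(0) for s in ik(c2w(l),Td)])
E
```

```text
need 2.24 rows 5
[-0, -0, -0.017, 0, 0, 0, 1],
[-0, -0, -0.017, 0, 0, 0, 1],
[-0, -0, -0.017, 0, 0, 0, 1],
[-0, -0, -0.017, 0, 0, 0, 1],
[-0, -0, -0.017, 0, 0, 0, 1],
end [0.512  0.1182 0.0724] [-179.8  -80.    44.7] j [-41.  38. 131.  92.  79. -79.] maxspd 40 []
0 -20 behind hi [ 0.624 -0.187  0.26 ] [array([-24.,  19.,  73.,   0.,  88., -94.])]
0 -20 behind [ 0.61  -0.182  0.15 ] [array([-24.,  22.,  82.,   0.,  76., -94.])]
0 -20 90 [ 0.562 -0.164  0.17 ] [array([-25.,  15.,  89.,   0.,  76., -95.])]
0 -20 60 [ 0.491 -0.139  0.162] [array([-26.,   6., 100.,   0.,  74., -96.])]
0 -20 30 [ 0.439 -0.12   0.121] [array([-26.,   2., 109.,   0.,  68., -96.])]
0 -20 0 [ 0.417 -0.112  0.063] [array([-27.,   5., 115.,   0.,  60., -97.])]
0 70 behind hi [ 0.624 -0.187  0.26 ] []
0 70 behind [ 0.61  -0.182  0.15 ] []
0 70 90 [ 0.562 -0.164  0.17 ] []
0 70 60 [ 0.491 -0.139  0.162] []
0 70 30 [ 0.439 -0.12   0.121] []
0 70 0 [ 0.417 -0.112  0.063] []
180 -20 behind hi [ 0.624 -0.187  0.26 ] [array([-24.,  19.,  73.,   0.,  88.,  86.])]
180 -20 behind [ 0.61  -0.182  0.15 ] [array([-24.,  22.,  82.,   0.,  76.,  86.])]
180 -20 90 [ 0.562 -0.164  0.17 ] [array([-25.,  15.,  89.,   0.,  76.,  85.])]
180 -20 60 [ 0.491 -0.139  0.162] [array([-26.,   6., 100.,   0.,  74.,  84.])]
180 -20 30 [ 0.439 -0.12   0.121] [array([-26.,   2., 109.,   0.,  68.,  84.])]
180 -20 0 [ 0.417 -0.112  0.063] [array([-27.,   5., 115.,   0.,  60.,  83.])]
180 70 behind hi [ 0.624 -0.187  0.26 ] [array([-24.,  19.,  73.,   0.,  88.,  -4.])]
180 70 behind [ 0.61  -0.182  0.15 ] [array([-24.,  22.,  82.,   0.,  76.,  -4.])]
180 70 90 [ 0.562 -0.164  0.17 ] [array([-25.,  15.,  89.,   0.,  76.,  -5.])]
180 70 60 [ 0.491 -0.139  0.162] [array([-26.,   6., 100.,   0.,  74.,  -6.])]
180 70 30 [ 0.439 -0.12   0.121] [array([-26.,   2., 109.,   0.,  68.,  -6.])]
180 70 0 [ 0.417 -0.112  0.063] [array([-27.,   5., 115.,   0.,  60.,  -7.])]
```

Request:
send_rows --pt "0 0 -0.017 0 0 0 1" --pt "0 0 -0.017 0 0 0 1" --pt "0 0 -0.017 0 0 0 1" --pt "0 0 -0.017 0 0 0 1" --pt "0 0 -0.017 0 0 0 1"

```text
clock: 13.78
position: [0.5114, 0.1178, 0.0725]
ee_rot: [-179.8, -80.0, 44.7]
force: [0.3, -0.1, -0.6]
gripper_width: 1.004
```

Run:
```python
from lid import *
log()
P,T,s=cur()
q=P+[0.0,0,.14];a=rows(P,T,q,T,0,5);P,T=chk(P,T,a)
Td=toolR(CYAW,90,0)
q=np.array([.54,.03,.31]);a=rows(P,T,q,Td,0,);P,T=chk(P,T,a)
q=c2w([.19,0,.29]);a=rows(P,T,q,Td,0,);P,T=chk(P,T,a)
```

```text
13.7833 [-40.9  38.1 130.8  92.2  79.3 -78.7] [0.5114 0.1178 0.0725] [-179.8  -80.    44.7] F [ 0.3 -0.1 -0.6] w 1.004
need 3.68 rows 5
[0.0276, -0, -0.0049, 0, 0, 0, 0],
[0.0276, -0, -0.0049, 0, 0, 0, 0],
[0.0276, -0, -0.0049, 0, 0, 0, 0],
[0.0276, -0, -0.0049, 0, 0, 0, 0],
[0.0276, -0, -0.0049, 0, 0, 0, 0],
end [0.5114 0.1177 0.2127] [-179.8  -80.    44.7] j [-41.   9. 135.  87.  79. -53.] maxspd 72 []
need 19.06 rows 20
[0.0044, 0.0041, -0.0029, 3.91, -2.49, -4.67, 0],
[0.004, 0.0042, -0.0034, 3.91, -2.49, -4.67, 0],
[0.0034, 0.0043, -0.0038, 3.91, -2.49, -4.67, 0],
[0.0029, 0.0043, -0.0043, 3.91, -2.49, -4.67, 0],
[0.0024, 0.0042, -0.0047, 3.91, -2.49, -4.67, 0],
[0.0018, 0.004, -0.005, 3.91, -2.49, -4.67, 0],
[0.0013, 0.0038, -0.0054, 3.91, -2.49, -4.67, 0],
[0.0008, 0.0035, -0.0057, 3.91, -2.49, -4.67, 0],
[0.0002, 0.0032, -0.0059, 3.91, -2.49, -4.67, 0],
[-0.0003, 0.0027, -0.0061, 3.91, -2.49, -4.67, 0],
[-0.0007, 0.0023, -0.0063, 3.91, -2.49, -4.67, 0],
[-0.0012, 0.0018, -0.0064, 3.91, -2.49, -4.67, 0],
[-0.0016, 0.0012, -0.0064, 3.91, -2.49, -4.67, 0],
[-0.0019, 0.0006, -0.0
[... 177 characters left out ...]

[-0.0028, -0.0018, -0.0058, 3.91, -2.49, -4.67, 0],
[-0.0029, -0.0025, -0.0055, 3.91, -2.49, -4.67, 0],
[-0.0029, -0.0031, -0.0052, 3.91, -2.49, -4.67, 0],
end [0.5398 0.0299 0.31  ] [-1.799e+02  1.000e-01  1.601e+02] j [ -6.   4.  85.  -0.  91. -76.] maxspd 61 []
need 6.5 rows 7
[-0.0247, -0.025, 0.0029, -0.01, 0.01, 0, 0],
[-0.0247, -0.025, 0.0029, -0.01, 0.01, 0, 0],
[-0.0247, -0.025, 0.0029, -0.01, 0.01, 0, 0],
[-0.0247, -0.025, 0.0029, -0.01, 0.01, 0, 0],
[-0.0247, -0.025, 0.0029, -0.01, 0.01, 0, 0],
[-0.0247, -0.025, 0.0029, -0.01, 0.01, 0, 0],
[-0.0247, -0.025, 0.0029, -0.01, 0.01, 0, 0],
end [ 0.6429 -0.1935  0.29  ] [180.    0.  160.1] j [-24.  21.  67.   0.  92. -94.] maxspd 43 []
```

Request:
send_rows --pt "0.0276 0 -0.0049 0 0 0 1" --pt "0.0276 0 -0.0049 0 0 0 1" --pt "0.0276 0 -0.0049 0 0 0 1" --pt "0.0276 0 -0.0049 0 0 0 1" --pt "0.0276 0 -0.0049 0 0 0 0"

```text
clock: 14.2
position: [0.5116, 0.1182, 0.2135]
ee_rot: [-179.3, -79.9, 44.2]
force: [0.4, -0.6, -0.4]
gripper_width: 0.884
```

Request:
send_rows --pt "0.0044 0.0041 -0.0029 3.91 -2.49 -4.67 0" --pt "0.004 0.0042 -0.0034 3.91 -2.49 -4.67 0" --pt "0.0034 0.0043 -0.0038 3.91 -2.49 -4.67 0" --pt "0.0029 0.0043 -0.0043 3.91 -2.49 -4.67 0" --pt "0.0024 0.0042 -0.0047 3.91 -2.49 -4.67 0"

```text
clock: 14.62
position: [0.5188, 0.0955, 0.2371]
ee_rot: [146.9, -58.9, 100.3]
force: [0.1, -0.4, -0.5]
gripper_width: 0.141
```

Request:
send_rows --pt "0.0018 0.004 -0.005 3.91 -2.49 -4.67 0" --pt "0.0013 0.0038 -0.0054 3.91 -2.49 -4.67 0" --pt "0.0008 0.0035 -0.0057 3.91 -2.49 -4.67 0" --pt "0.0002 0.0032 -0.0059 3.91 -2.49 -4.67 0" --pt "-0.0003 0.0027 -0.0061 3.91 -2.49 -4.67 0"

```text
clock: 15.03
position: [0.526, 0.0735, 0.2613]
ee_rot: [151.6, -36.1, 120.5]
force: [-0.4, 0.1, -0.0]
gripper_width: 0.001
```

Request:
send_rows --pt "-0.0007 0.0023 -0.0063 3.91 -2.49 -4.67 0" --pt "-0.0012 0.0018 -0.0064 3.91 -2.49 -4.67 0" --pt "-0.0016 0.0012 -0.0064 3.91 -2.49 -4.67 0" --pt "-0.0019 0.0006 -0.0064 3.91 -2.49 -4.67 0" --pt "-0.0022 0 -0.0063 3.91 -2.49 -4.67 0"

```text
clock: 15.45
position: [0.5331, 0.0518, 0.2858]
ee_rot: [163.3, -15.6, 139.0]
force: [0.1, 0.2, -0.7]
gripper_width: -0.0
```

Request:
send_rows --pt "-0.0025 -0.0006 -0.0062 3.91 -2.49 -4.67 0" --pt "-0.0027 -0.0012 -0.006 3.91 -2.49 -4.67 0" --pt "-0.0028 -0.0018 -0.0058 3.91 -2.49 -4.67 0" --pt "-0.0029 -0.0025 -0.0055 3.91 -2.49 -4.67 0" --pt "-0.0029 -0.0031 -0.0052 3.91 -2.49 -4.67 0"

```text
clock: 15.87
position: [0.5403, 0.0301, 0.3101]
ee_rot: [-179.7, 0.2, 160.3]
force: [0.0, 0.1, -0.1]
gripper_width: -0.001
```

Run:
```python
from lid import *
from scipy.optimize import least_squares
log()
W=[];ims={}
for n in('scene','top'):
    im,d=viewer.read_camera(n); cv2.imwrite(f'pics/{n}8.png',im[:,:,::-1]); w=cloud(n,d).reshape(-1,3)
    m=(np.hypot(w[:,0]-.557,w[:,1]-.165)<.05)&(w[:,2]>.015)&(w[:,2]<.13);c=w[m]
    side=c[c[:,2]<.085]
    r=least_squares(lambda q:np.hypot(side[:,0]-q[0],side[:,1]-q[1])-.033,[.555,.16],loss='soft_l1',f_scale=.002)
    print(n,'cup',r.x,np.percentile(c[:,2],98) if len(c) else 0,len(c))
    l=CASE.inv().apply(w-[CX,CY,0]); b=l[(np.abs(l[:,0])<.069)&(np.abs(l[:,1])<.074)&(l[:,2]>.012)&(l[:,2]<.05)];print('pts in tray',len(b))
    L=l[(l[:,0]>.07)&(l[:,0]<.14)&(np.abs(l[:,1])<.085)&(l[:,2]>.17)&(l[:,2]<.23)];print('lid top',L.mean(0),L.min(0),L.max(0))
P,T,s=cur();Td=toolR(CYAW,90,0)
q=c2w([.19,0,.29]);a=rows(P,T,q,Td,0,10);P,T=chk(P,T,a)
# overlay of case
im=cv2.imread('pics/top8.png');c=np.array([[x,y,.045] for x,y in((-.075,-.08),(-.075,.08),(.075,.08),(.075,-.08))])
for n in('top','scene'):
    im=cv2.imread(f'pics/{n}8.png'); uv=proj(n,c2w(c)); cv2.polylines(im,[np.round(uv).astype(np.int32)],True,(0,0,255),1)
    x0,y0=uv.mean(0).astype(int)-[75,65]; cv2.imwrite(f'pics/{n}8o.png',cv2.resize(im[max(y0,0):y0+140,x0:x0+170],None,fx=4,fy=4))
```

```text
15.8667 [ -5.8   4.1  84.6  -0.3  91.2 -76.1] [0.5403 0.0301 0.3101] [-179.7    0.2  160.3] F [ 0.   0.1 -0.1] w -0.001
scene cup [0.55785184 0.16332951] 0.09414078321377015 676
pts in tray 421
lid top [ 0.11390821 -0.01553853  0.1867927 ] [ 0.10245701 -0.08236197  0.17003289] [0.12510551 0.07956261 0.20050266]
top cup [0.55704373 0.164246  ] 0.09711927931576077 187
pts in tray 375
lid top [ 0.11490076 -0.00077226  0.18860998] [ 0.10181767 -0.07949261  0.17199566] [0.12592703 0.07966376 0.20464134]
need 6.55 rows 10
[-0.0173, -0.0178, 0.0021, -0, 0.02, 0.02, 0],
[-0.0173, -0.0178, 0.0021, -0, 0.02, 0.02, 0],
[-0.0173, -0.0178, 0.0021, -0, 0.02, 0.02, 0],
[-0.0173, -0.0178, 0.0021, -0, 0.02, 0.02, 0],
[-0.0173, -0.0178, 0.0021, -0, 0.02, 0.02, 0],
[-0.0173, -0.0178, 0.0021, -0, 0.02, 0.02, 0],
[-0.0173, -0.0178, 0.0021, -0, 0.02, 0.02, 0],
[-0.0173, -0.0178, 0.0021, -0, 0.02, 0.02, 0],
[-0.0173, -0.0178, 0.0021, -0, 0.02, 0.02, 0],
[-0.0173, -0.0178, 0.0021, -0, 0.02, 0.02, 0],
end [ 0.6427 -0.1938  0.2901] [-180.    -0.   160.1] j [-24.  21.  67.  -0.  92. -94.] maxspd 30 []
```

View pics/top8o.png

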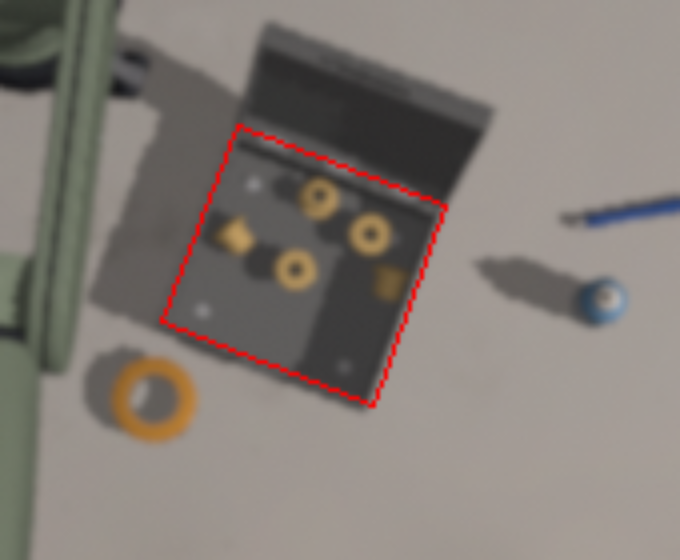

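View pics/scene8o.png

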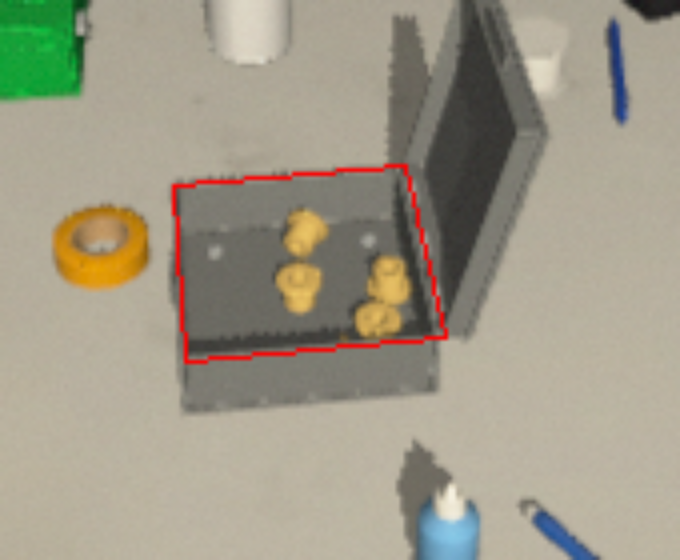

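View pics/scene8.png

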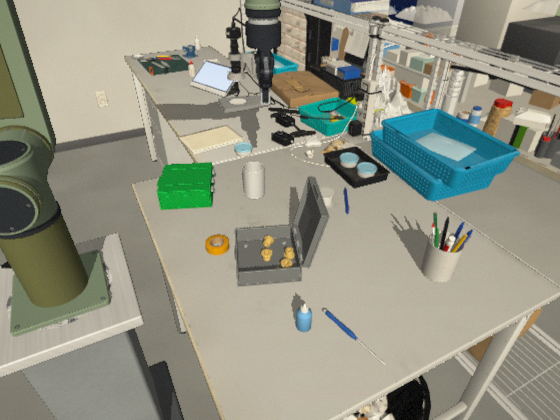

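The case fit overlays well, the five bushes lie in the tray, and the cup is upright at (0.557, 0.164). Next I move behind the lid.

Request:
send_rows --pt "-0.0173 -0.0178 0.002 0 0 0 0" --pt "-0.0173 -0.0178 0.002 0 0 0 0" --pt "-0.0173 -0.0178 0.002 0 0 0 0" --pt "-0.0173 -0.0178 0.002 0 0 0 0" --pt "-0.0173 -0.0178 0.002 0 0 0 0"

```text
clock: 16.38
position: [0.5909, -0.0843, 0.2987]
ee_rot: [180.0, -0.1, 159.9]
force: [0.2, 1.0, 0.6]
gripper_width: 0.005
```

Request:
send_rows --pt "-0.0173 -0.0178 0.002 0 0 0 0" --pt "-0.0173 -0.0178 0.002 0 0 0 0" --pt "-0.0173 -0.0178 0.002 0 0 0 0" --pt "-0.0173 -0.0178 0.002 0 0 0 0" --pt "-0.0173 -0.0178 0.002 0 0 0 0"

```text
clock: 16.8
position: [0.6418, -0.1977, 0.2887]
ee_rot: [179.9, -0.1, 159.9]
force: [0.4, 0.1, 0.1]
gripper_width: 0.001
```

Run:
```python
from lid import *
log()
P,T,s=cur();Td=toolR(CYAW,90,0)
# descend behind
seq=[(c2w([.178,0,.16]),5),(c2w([.136,0,.16]),5)]
# then follow arc: tip contact for theta<90 with tip corner 11mm: tool centre; tip bottom presses face
for q,n in seq:
    a=rows(P,T,q,Td,0,n);P,T=chk(P,T,a)
for th in(100,90,80,70,60,50,40,30,20,10,0):
    t=np.radians(th); print(th,tipc(t).round(3), 'edge',tipc(t,.15).round(3))
```

```text
16.8 [-24.5  21.1  66.7   0.1  92.3 -94.4] [ 0.6418 -0.1977  0.2887] [ 1.799e+02 -1.000e-01  1.599e+02] F [0.4 0.1 0.1] w 0.001
need 3.41 rows 5
[0.0025, 0.0008, 0.0258, 0.01, -0.02, -0.04, 0],
[0.0025, 0.0008, 0.0258, 0.01, -0.02, -0.04, 0],
[0.0025, 0.0008, 0.0257, 0.01, -0.02, -0.04, 0],
[0.0025, 0.0008, 0.0257, 0.01, -0.02, -0.04, 0],
[0.0025, 0.0008, 0.0257, 0.01, -0.02, -0.04, 0],
end [ 0.6314 -0.1896  0.16  ] [180.    0.  160.1] j [-24.  24.  78.   0.  78. -94.] maxspd 34 []
need 1.1 rows 5
[0.0084, -0, 0, 0, 0, -0, 0],
[0.0084, -0, 0, 0, 0, -0, 0],
[0.0084, -0, 0, 0, 0, -0, 0],
[0.0084, -0, 0, 0, 0, -0, 0],
[0.0084, -0, 0, 0, 0, -0, 0],
end [ 0.5919 -0.1753  0.16  ] [180.    0.  160.1] j [-25.  19.  85.   0.  76. -95.] maxspd 16 []
100 [0.114 0.    0.165] edge [0.119 0.    0.19 ]
90 [0.093 0.    0.17 ] edge [0.093 0.    0.195]
80 [0.071 0.    0.171] edge [0.067 0.    0.196]
70 [0.049 0.    0.169] edge [0.041 0.    0.192]
60 [0.028 0.    0.162] edge [0.016 0.    0.184]
50 [0.008 0.    0.152] edge [-0.008  0.     0.171]
40 [-0.009  0.     0.139] edge [-0.028  0.     0.155]
30 [-0.024  0.     0.123] edge [-0.046  0.     0.136]
20 [-0.036  0.     0.105] edge [-0.06   0.     0.113]
10 [-0.045  0.     0.084] edge [-0.07   0.     0.089]
0 [-0.05   0.     0.063] edge [-0.075  0.     0.063]
```

Request:
send_rows --pt "0.0025 0.0008 0.0257 0 0 0 0" --pt "0.0025 0.0008 0.0257 0 0 0 0" --pt "0.0025 0.0008 0.0257 0 0 0 0" --pt "0.0025 0.0008 0.0257 0 0 0 0" --pt "0.0025 0.0008 0.0257 0 0 0 0"

```text
clock: 17.22
position: [0.6307, -0.1886, 0.1592]
ee_rot: [179.9, -0.1, 159.9]
force: [0.4, -0.6, -0.4]
gripper_width: -0.002
```

Request:
send_rows --pt "0.0084 0 0 0 0 0 0" --pt "0.0084 0 0 0 0 0 0" --pt "0.0084 0 0 0 0 0 0" --pt "0.0084 0 0 0 0 0 0" --pt "0.0084 0 0 0 0 0 0"

```text
clock: 17.63
position: [0.5931, -0.1744, 0.1644]
ee_rot: [-179.9, 0.3, 160.1]
force: [0.5, 0.0, 0.0]
gripper_width: -0.001
```

Request:
send_rows --pt "0.013 0 0 0 0 0 0" --pt "0.013 0 0 0 0 0 0" --pt "0.013 0 0 0 0 0 0" --pt "0.013 0 0 0 0 0 0" --pt "0.013 0 0 0 0 0 0"

```text
clock: 18.05
position: [0.5357, -0.1532, 0.1681]
ee_rot: [-179.9, 0.9, 160.1]
force: [2.3, 1.2, 10.9]
gripper_width: 0.0
```

Run:
```python
from lid import *
log()
P,T,s=cur();print(CASE.inv().apply(P-[CX,CY,0]))
im,d=viewer.read_camera('scene'); cv2.imwrite('pics/s9.png',cv2.resize(im[90:320,180:420,::-1],None,fx=2.5,fy=2.5))
```

```text
18.05 [-24.9  10.8  93.9   0.   74.4 -95. ] [ 0.5357 -0.1532  0.1681] [-179.9    0.9  160.1] F [ 2.3  1.2 10.9] w 0.0
[0.07562267 0.00167451 0.1680716 ]
```

View pics/s9.png

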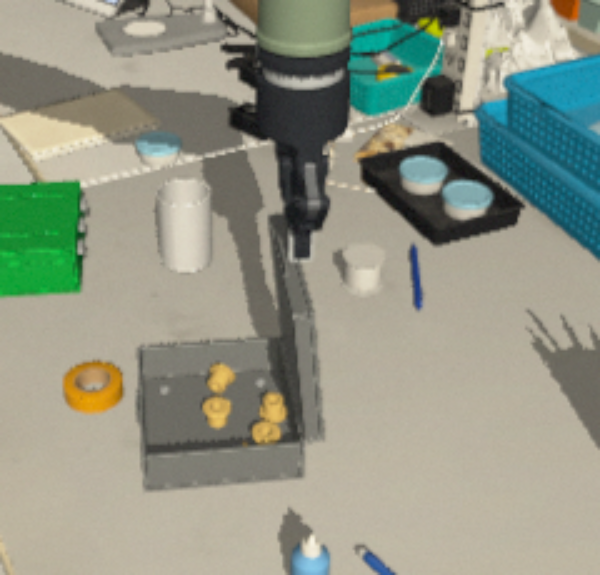

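Run:
```python
from lid import *
log()
for n in('scene','top'):
    im,d=viewer.read_camera(n); w=cloud(n,d).reshape(-1,3)
    if n=='top': cv2.imwrite('pics/t9.png',cv2.resize(im[140:310,220:400,::-1],None,fx=3.5,fy=3.5))
    l=CASE.inv().apply(w-[CX,CY,0])
    for s in((-.078,-.03),(.03,.078)):
        L=l[(l[:,0]>-.03)&(l[:,0]<.16)&(l[:,1]>s[0])&(l[:,1]<s[1])&(l[:,2]>.06)&(l[:,2]<.22)]
        A=np.c_[L[:,2],np.ones(len(L))];k=np.polyfit(L[:,2]-.045,L[:,0],1);print(n,s,len(L),'x at hinge',k[1].round(3),'theta',np.degrees(np.pi/2+np.arctan(k[0])).round(1),'zmax',L[:,2].max().round(3),'x of top',L[L[:,2]>L[:,2].max()-.012][:,0].mean().round(3))
im,d=viewer.read_camera('wrist'); cv2.imwrite('pics/w9.png',im[:,:,::-1])
```

```text
18.1 [-24.9  10.7  94.1  -0.   74.5 -95. ] [ 0.5331 -0.1522  0.168 ] [-179.9    0.7  160.1] F [-2.1  1.5 12.6] w -0.001
scene (-0.078, -0.03) 149 x at hinge 0.083 theta 82.1 zmax 0.196 x of top 0.062
scene (0.03, 0.078) 140 x at hinge 0.076 theta 83.8 zmax 0.196 x of top 0.061
top (-0.078, -0.03) 66 x at hinge 0.067 theta 88.1 zmax 0.2 x of top 0.063
top (0.03, 0.078) 72 x at hinge 0.067 theta 88.3 zmax 0.2 x of top 0.063
```

View pics/w9.png

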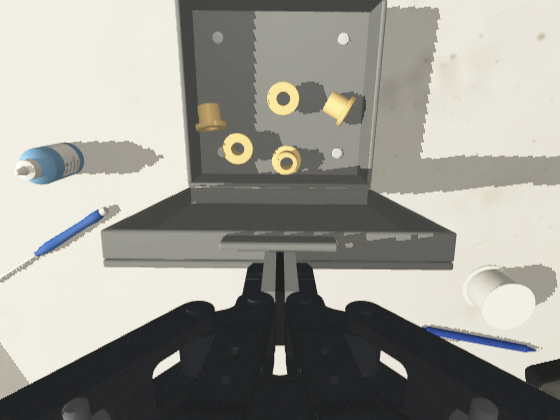

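View pics/t9.png

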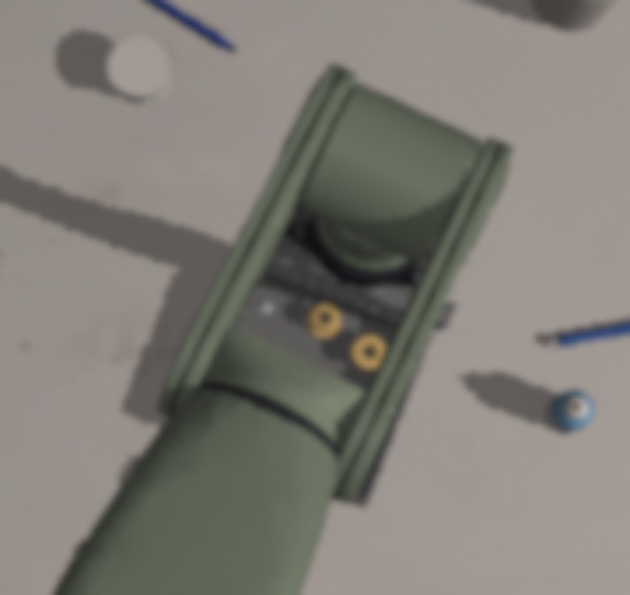

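The wrist view shows all five bushes in the tray and the fingers behind the thumb lip at about (280,240). The 11–12 N upward force suggests the knuckles rest on the lip, so I'll raise the tool.

Request:
send_rows --pt "0 0 -0.006 0 0 0 0" --pt "0 0 -0.006 0 0 0 0" --pt "0 0 -0.006 0 0 0 0" --pt "0 0 -0.006 0 0 0 0" --pt "0 0 -0.002 0 0 0 0"

```text
clock: 18.67
position: [0.532, -0.1521, 0.189]
ee_rot: [-179.9, 0.2, 160.1]
force: [0.5, -0.4, 0.5]
gripper_width: 0.007
```

Run:
```python
from lid import *
log()
P,T,s=cur();print(CASE.inv().apply(P-[CX,CY,0]))
im,d=viewer.read_camera('wrist'); cv2.imwrite('pics/w10.png',im[:,:,::-1])
```

```text
18.6667 [-24.9   9.8  92.5  -0.1  77.5 -95. ] [ 0.532  -0.1521  0.189 ] [-179.9    0.2  160.1] F [ 0.5 -0.4  0.5] w 0.007
[0.07182098 0.00144871 0.18896688]
```

View pics/w10.png

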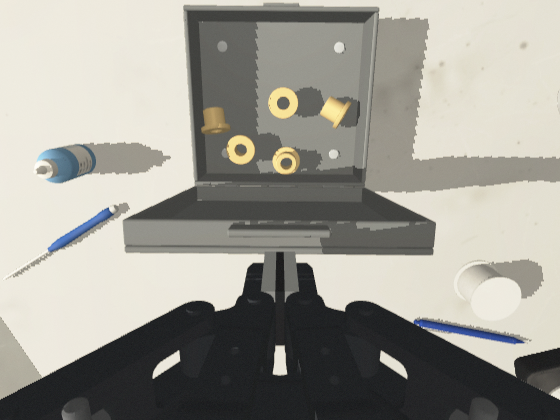

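The force has gone. Now I follow the lid's arc at a radius of about 0.14 m.

Request:
send_rows --pt "0.008 0 0.0025 0 0 0 0" --pt "0.008 0 0.0025 0 0 0 0" --pt "0.0117 0 0.0037 0 0 0 0" --pt "0.0117 0 0.0038 0 0 0 0" --pt "0.0109 0 0.0057 0 0 0 0"

```text
clock: 19.13
position: [0.4825, -0.134, 0.1683]
ee_rot: [-179.9, -0.0, 160.1]
force: [0.2, -0.1, 0.5]
gripper_width: -0.001
```

Request:
send_rows --pt "0.0109 0 0.0057 0 0 0 0" --pt "0.0098 0 0.0075 0 0 0 0" --pt "0.0098 0 0.0075 0 0 0 0" --pt "0.0082 0 0.0091 0 0 0 0" --pt "0.0082 0 0.0091 0 0 0 0"

```text
clock: 19.55
position: [0.4383, -0.118, 0.1291]
ee_rot: [-179.9, -0.0, 160.1]
force: [-0.4, -0.7, -0.2]
gripper_width: 0.003
```

Run:
```python
from lid import *
log()
P,T,s=cur();print(CASE.inv().apply(P-[CX,CY,0]))
im,d=viewer.read_camera('wrist'); cv2.imwrite('pics/w11.png',im[:,:,::-1])
im,d=viewer.read_camera('scene'); cv2.imwrite('pics/s11.png',cv2.resize(im[90:320,180:420,::-1],None,fx=2.5,fy=2.5))
```

```text
19.55 [-2.600e+01  1.500e+00  1.092e+02 -1.000e-01  6.930e+01 -9.610e+01] [ 0.4383 -0.118   0.1291] [-179.9   -0.   160.1] F [-0.4 -0.7 -0.2] w 0.003
[-0.02789085  0.0016021   0.1290636 ]
```

View pics/w11.png

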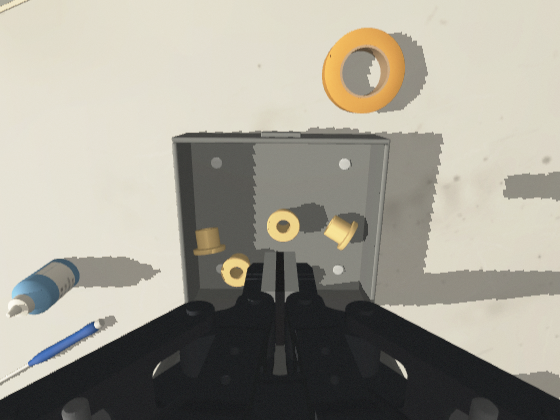

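View pics/s11.png

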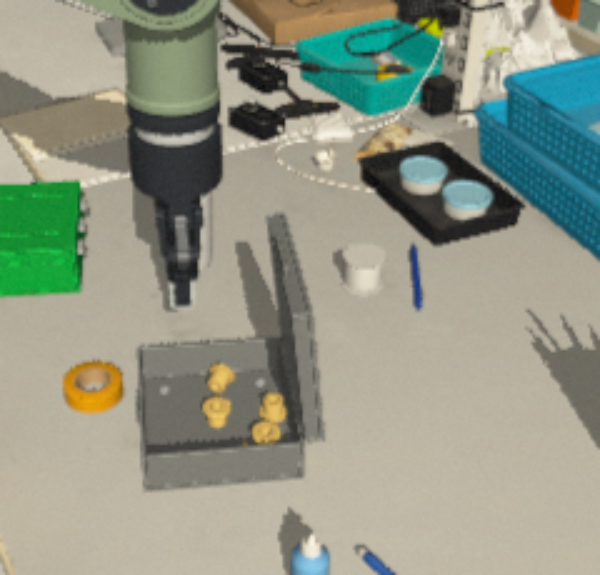

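The tool slid over the top edge, so the lid stayed near upright. That is harmless. I'll measure the lid angle and retry with the tool tilted, so the tip leads and stays clear of the lip.

Run:
```python
from lid import *
for n in('scene',):
    im,d=viewer.read_camera(n); w=cloud(n,d).reshape(-1,3)
    l=CASE.inv().apply(w-[CX,CY,0])
    for s in((-.078,-.03),(.03,.078)):
        L=l[(l[:,0]>.03)&(l[:,0]<.16)&(l[:,1]>s[0])&(l[:,1]<s[1])&(l[:,2]>.06)&(l[:,2]<.22)]
        k=np.polyfit(L[:,2]-.045,L[:,0],1);print(n,s,len(L),'x at hinge',k[1].round(3),'theta',np.degrees(np.pi/2+np.arctan(k[0])).round(1),'zmax',L[:,2].max().round(3))
        t=L[L[:,2]>.185];print(t[:,0].min(),t[:,0].max())
P,T,s=cur()
q=P+[0,0,.13];a=rows(P,T,q,T,0,5);P,T=chk(P,T,a)
Td=toolR(CYAW,90,0)*R.from_rotvec([0,30,0],degrees=True)
print(Td.apply([0,0,1]),CASE.apply([1,0,0]))
q=c2w([.15,.045,.25]);a=rows(P,T,q,Td,0,10);P,T=chk(P,T,a)
q=c2w([.15,.045,.155]);a=rows(P,T,q,Td,0,5);P,T=chk(P,T,a)
for th in(90,60,30,0):
    print(th,[j.round(0) for j in ik(c2w(tipc(np.radians(th),.12)+[.0,.045,0]),Td)])
```

```text
scene (-0.078, -0.03) 154 x at hinge 0.081 theta 83.3 zmax 0.196
0.05478190477515881 0.07249151212218498
scene (0.03, 0.078) 183 x at hinge 0.076 theta 85.2 zmax 0.196
0.05586258843444696 0.07341481512812208
need 3.42 rows 5
[0.0001, -0, -0.026, 0, 0, 0, 0],
[0.0001, -0, -0.026, 0, 0, 0, 0],
[0.0001, -0, -0.026, 0, 0, 0, 0],
[0.0001, -0, -0.026, 0, 0, 0, 0],
[0.0001, -0, -0.026, 0, 0, 0, 0],
end [ 0.438  -0.1177  0.2589] [-1.800e+02 -1.000e-01  1.601e+02] j [-26.  -6. 100.  -0.  86. -96.] maxspd 40 []
[-0.47014406  0.17018978 -0.8660254 ] [ 0.94028813 -0.34037955  0.        ]
need 4.83 rows 10
[-0.0178, 0.0043, 0.0009, -0, 2.99, -0, 0],
[-0.0179, 0.0043, -0.0001, -0, 2.99, -0, 0],
[-0.0178, 0.0043, -0.001, -0, 2.99, -0, 0],
[-0.0177, 0.0043, -0.0019, -0, 2.99, -0, 0],
[-0.0176, 0.0043, -0.0029, -0, 2.99, -0, 0],
[-0.0175, 0.0043, -0.0038, -0, 2.99, -0, 0],
[-0.0172, 0.0043, -0.0047, -0, 2.99, -0, 0],
[-0.017, 0.0043, -0.0056, -0, 2.99, -0, 0],
[-0.0167, 0.0043, -0.0064, -0, 2.99, -0, 0],
[-0.0163, 0.0043, -0.0073, -0, 2.99, -0, 0],
end [ 0.6203 -0.138   0.25  ] [-180.   -30.   160.1] j [-20.  41.  47.  -0. 122. -90.] maxspd 82 []
need 2.5 rows 5
[-0.0095, 0.0001, 0.0165, -0.01, -0, -0.01, 0],
[-0.0095, 0.0001, 0.0165, -0.01, -0, -0.01, 0],
[-0.0095, 0.0001, 0.0165, -0.01, -0, -0.01, 0],
[-0.0095, 0.0001, 0.0165, -0.01, -0, -0.01, 0],
[-0.0095, 0.0001, 0.0165, -0.01, -0, -0.01, 0],
end [ 0.6203 -0.1375  0.1548] [180.  -30.  160.1] j [-20.  44.  53.  -0. 113. -90.] maxspd 22 []
90 [array([-20.,  37.,  64.,  -0., 109., -90.])]
60 [array([-20.,  30.,  76.,  -0., 105., -90.])]
30 [array([-20.,  26.,  85.,  -0.,  98., -90.])]
0 [array([-20.,  28.,  91.,  -0.,  91., -90.])]
```

Request:
send_rows --pt "0 0 -0.028 0 0 0 0" --pt "0 0 -0.028 0 0 0 0" --pt "0 0 -0.028 0 0 0 0" --pt "0 0 -0.028 0 0 0 0" --pt "0 0 -0.028 0 0 0 0"

```text
clock: 20.12
position: [0.4403, -0.1187, 0.2724]
ee_rot: [-179.9, 0.2, 160.1]
force: [-0.0, 0.4, -0.1]
gripper_width: 0.001
```

Request:
send_rows --pt "-0.0178 0.0043 0.0009 0 3 0 0" --pt "-0.0179 0.0043 -0.0001 0 3 0 0" --pt "-0.0178 0.0043 -0.001 0 3 0 0" --pt "-0.0177 0.0043 -0.0019 0 3 0 0" --pt "-0.0176 0.0043 -0.0029 0 3 0 0"

```text
clock: 20.53
position: [0.5326, -0.129, 0.2669]
ee_rot: [-179.9, -14.9, 160.1]
force: [0.3, 0.1, 1.1]
gripper_width: -0.002
```

Request:
send_rows --pt "-0.0175 0.0043 -0.0038 0 3 0 0" --pt "-0.0172 0.0043 -0.0047 0 3 0 0" --pt "-0.017 0.0043 -0.0056 0 3 0 0" --pt "-0.0167 0.0043 -0.0064 0 3 0 0" --pt "-0.0163 0.0043 -0.0073 0 3 0 0"

```text
clock: 20.95
position: [0.6237, -0.1392, 0.2621]
ee_rot: [-179.9, -30.0, 160.1]
force: [0.3, 0.2, 0.5]
gripper_width: 0.0
```

Request:
send_rows --pt "-0.0095 0 0.0165 0 0 0 0" --pt "-0.0095 0 0.0165 0 0 0 0" --pt "-0.0095 0 0.0165 0 0 0 0" --pt "-0.0095 0 0.0165 0 0 0 0" --pt "-0.0095 0 0.0165 0 0 0 0"

```text
clock: 21.37
position: [0.623, -0.1392, 0.1655]
ee_rot: [-179.9, -29.9, 160.1]
force: [-1.4, 0.3, -0.1]
gripper_width: 0.002
```

Run:
```python
from lid import *
log()
P,T,s=cur();print(CASE.inv().apply(P-[CX,CY,0]))
im,d=viewer.read_camera('scene'); im=im[:,:,::-1].copy()
uv=proj('scene',P).round().astype(int);print(uv,'depth',d[uv[1],uv[0]])
o=cv2.resize(im[130:300,220:400],None,fx=4,fy=4,interpolation=0)
cv2.circle(o,tuple(int(v) for v in (uv-[220,130])*4+2),3,(0,0,255),-1)
cv2.imwrite('pics/s12.png',o)
im,d=viewer.read_camera('wrist'); cv2.imwrite('pics/w12.png',im[:,:,::-1])
```

```text
21.3667 [-20.2  44.1  51.9  -0.2 113.9 -90.4] [ 0.623  -0.1392  0.1655] [-179.9  -29.9  160.1] F [-1.4  0.3 -0.1] w 0.002
[0.15300501 0.04450807 0.16549881]
[328 191] depth 1.1535864
```

View pics/s12.png

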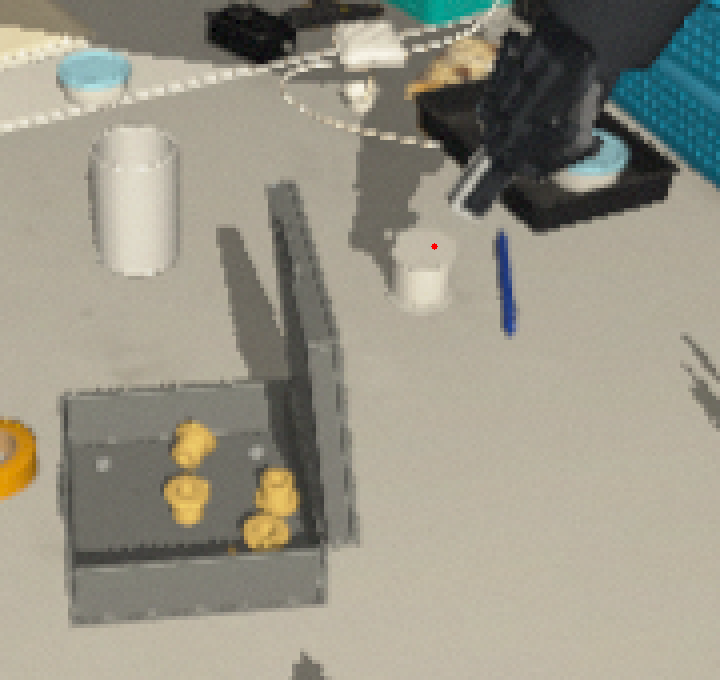

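View pics/w12.png

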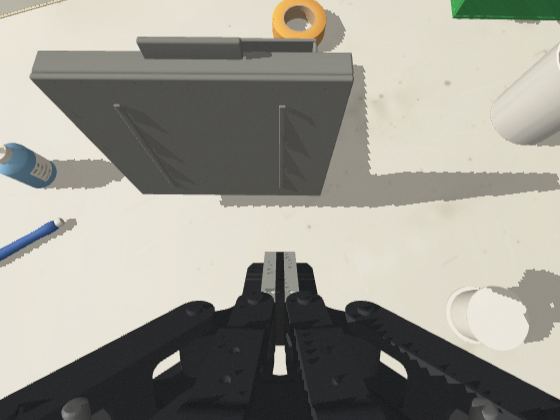

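The tip shown in the picture (460,205) is short of the projected TCP (434,246). That explains both the earlier contact on the top edge and the slide over it. I'll measure the real tip from depth.

Run:
```python
from lid import *
P,T,s=cur()
for n in('scene','wrist'):
    im,d=viewer.read_camera(n); w=cloud(n,d).reshape(-1,3)
    l=T.inv().apply(w-P)
    m=(np.abs(l[:,0])<.03)&(np.abs(l[:,1])<.03)&(l[:,2]>-.12)&(l[:,2]<.03)
    L=l[m];print(n,len(L)); h,e=np.histogram(L[:,2],bins=np.arange(-.12,.031,.01))
    for a,b,c in zip(e,e[1:],h):
        q=L[(L[:,2]>=a)&(L[:,2]<b)]
        if c:print(round(a,2),c,q[:,0].min().round(3),q[:,0].max().round(3),q[:,1].min().round(3),q[:,1].max().round(3))
    print('max z',np.sort(L[:,2])[-5:])
```

```text
scene 474
-0.12 56 0.0 0.019 -0.03 0.017
-0.11 61 0.002 0.018 -0.028 0.015
-0.1 66 -0.006 0.018 -0.02 0.03
-0.09 50 -0.006 0.014 -0.03 0.03
-0.08 58 -0.008 0.014 -0.03 0.026
-0.07 40 -0.007 0.013 -0.016 0.011
-0.06 45 -0.007 0.012 -0.016 0.005
-0.05 49 -0.007 0.012 -0.015 0.008
-0.04 37 -0.008 0.013 -0.015 0.004
-0.03 12 -0.009 0.01 -0.009 -0.004
max z [-0.02785095 -0.02735842 -0.02727794 -0.02724938 -0.02634621]
wrist 24208
-0.12 7253 0.009 0.02 -0.027 0.028
-0.11 3633 0.007 0.02 -0.02 0.022
-0.1 2517 -0.008 0.019 -0.03 0.03
-0.09 6002 -0.011 0.015 -0.03 0.03
-0.08 1944 -0.011 0.015 -0.03 0.03
-0.07 1173 -0.01 0.013 -0.013 0.014
-0.06 827 0.007 0.013 -0.013 0.014
-0.05 680 0.007 0.013 -0.013 0.014
-0.04 179 0.007 0.012 -0.011 0.012
max z [-0.03521607 -0.03507772 -0.03502441 -0.03492139 -0.03465474]
```

The real closed tip is about 29 mm short of the stated TCP. I'll replan the arc with that.

```bash
cat >> lid.py <<'E'
TD=toolR(CYAW,90,0)*R.from_rotvec([0,30,0],degrees=True)
def tcp(th,r=.12,y=.0445,over=.002):
    t=np.radians(th); o=abs(.01*(-.866*np.sin(t)+.5*np.cos(t)))
    l=tipc(t,r,off=o-over)+.029*np.array([-.5,0,-.866]); l[1]=y
    return c2w(l)
E
python3 - <<'E'
from lid import *
P,T,s=cur()
q=c2w(np.array([.165,.0445,.155])+.029*np.array([-.5,0,-.866]))
a=rows(P,T,q,TD,0,5);P,T=chk(P,T,a)
for g in([83],[73,64],[55,47],[39,31]):
    for th in g:
        q=tcp(th);a=rows(P,T,q,TD,0,5 if len(g)==1 else (3 if th==g[0] else 2));P,T=chk(P,T,a)
E
```

```text
need 0.97 rows 5
[-0.0034, 0, 0.0066, -0.01, 0.01, -0.01, 0],
[-0.0034, 0, 0.0066, -0.01, 0.01, -0.01, 0],
[-0.0034, 0, 0.0066, -0.01, 0.01, -0.01, 0],
[-0.0034, 0, 0.0066, -0.01, 0.01, -0.01, 0],
[-0.0034, 0, 0.0066, -0.01, 0.01, -0.01, 0],
end [ 0.6207 -0.1385  0.1296] [180.  -30.  160.1] j [-20.  46.  54.  -0. 111. -90.] maxspd 8 []
need 2.15 rows 5
[0.0152, 0, 0.006, -0, -0, 0, 0],
[0.0152, 0, 0.006, -0, -0, 0, 0],
[0.0152, 0, 0.006, -0, -0, 0, 0],
[0.0152, 0, 0.006, -0, -0, 0, 0],
[0.0152, 0, 0.006, -0, -0, 0, 0],
end [ 0.5447 -0.111   0.1416] [180.  -30.  160.1] j [-20.  35.  69.  -0. 106. -90.] maxspd 39 []
need 0.59 rows 3
[0.0065, 0, 0.0038, -0, -0, 0, 0],
[0.0065, 0, 0.0038, -0, -0, 0, 0],
[0.0065, 0, 0.0038, -0, -0, 0, 0],
end [ 0.5235 -0.1033  0.1415] [180.  -30.  160.1] j [-20.  32.  73.  -0. 104. -90.] maxspd 16 []
need 0.54 rows 2
[0.0075, 0, 0.0068, -0, -0.01, 0.01, 0],
[0.0075, 0, 0.0068, -0, -0.01, 0.01, 0],
end [ 0.5049 -0.0966  0.1372] [-180.   -30.   160.1] j [-20.  30.  77.  -0. 102. -90.] maxspd 21 []
need 0.54 rows 3
[0.0043, 0, 0.0053, -0, 0, -0, 0],
[0.0043, 0, 0.0053, -0, 0, -0, 0],
[0.0043, 0, 0.0053, -0, 0, -0, 0],
end [ 0.4869 -0.09    0.1299] [-180.   -30.   160.1] j [-20.  29.  80.  -0. 101. -90.] maxspd 14 []
need 0.48 rows 2
[0.0045, 0, 0.008, -0, 0, -0, 0],
[0.0045, 0, 0.008, -0, 0, -0, 0],
end [ 0.472  -0.0847  0.1205] [-180.   -30.   160.1] j [-20.  28.  83.  -0.  99. -90.] maxspd 17 []
need 0.48 rows 3
[0.0022, 0, 0.0057, -0, 0, -0, 0],
[0.0022, 0, 0.0057, -0, 0, -0, 0],
[0.0022, 0, 0.0057, -0, 0, -0, 0],
end [ 0.4586 -0.0798  0.109 ] [-180.   -30.   160.1] j [-20.  27.  86.  -0.  97. -90.] maxspd 11 []
need 0.48 rows 2
[0.0019, 0, 0.0089, -0, 0, -0, 0],
[0.0019, 0, 0.0089, -0, 0, -0, 0],
end [ 0.4472 -0.0757  0.0955] [-180.   -30.   160.1] j [-20.  27.  88.  -0.  95. -90.] maxspd 14 []
```

Request:
send_rows --pt "-0.0034 0 0.0066 0 0 0 0" --pt "-0.0034 0 0.0066 0 0 0 0" --pt "-0.0034 0 0.0066 0 0 0 0" --pt "-0.0034 0 0.0066 0 0 0 0" --pt "-0.0034 0 0.0066 0 0 0 0"

```text
clock: 21.98
position: [0.6207, -0.1385, 0.129]
ee_rot: [-179.9, -29.9, 160.1]
force: [-0.0, -0.6, -0.4]
gripper_width: -0.0
```

Request:
send_rows --pt "0.0152 0 0.006 0 0 0 0" --pt "0.0152 0 0.006 0 0 0 0" --pt "0.0152 0 0.006 0 0 0 0" --pt "0.0152 0 0.006 0 0 0 0" --pt "0.0152 0 0.006 0 0 0 0"

```text
clock: 22.4
position: [0.5439, -0.1106, 0.141]
ee_rot: [-179.9, -29.9, 160.1]
force: [2.7, -1.0, -2.0]
gripper_width: -0.003
```

Request:
send_rows --pt "0.0065 0 0.0038 0 0 0 0" --pt "0.0065 0 0.0038 0 0 0 0" --pt "0.0065 0 0.0038 0 0 0 0" --pt "0.0075 0 0.0068 0 0 0 0" --pt "0.0075 0 0.0068 0 0 0 0"

```text
clock: 22.82
position: [0.5052, -0.0966, 0.1369]
ee_rot: [-179.9, -29.8, 160.1]
force: [2.4, -0.1, 0.8]
gripper_width: 0.005
```

Run:
```python
from lid import *
log()
P,T,s=cur();print(P-tcp(64))
im,d=viewer.read_camera('scene'); cv2.imwrite('pics/s13.png',cv2.resize(im[130:300,200:400,::-1],None,fx=3.5,fy=3.5))
```

```text
22.8167 [-20.3  30.4  77.1  -0.2 102.3 -90.4] [ 0.5052 -0.0966  0.1369] [-179.9  -29.8  160.1] F [ 2.4 -0.1  0.8] w 0.005
[ 0.00041561 -0.00018389 -0.00031328]
```

View pics/s13.png

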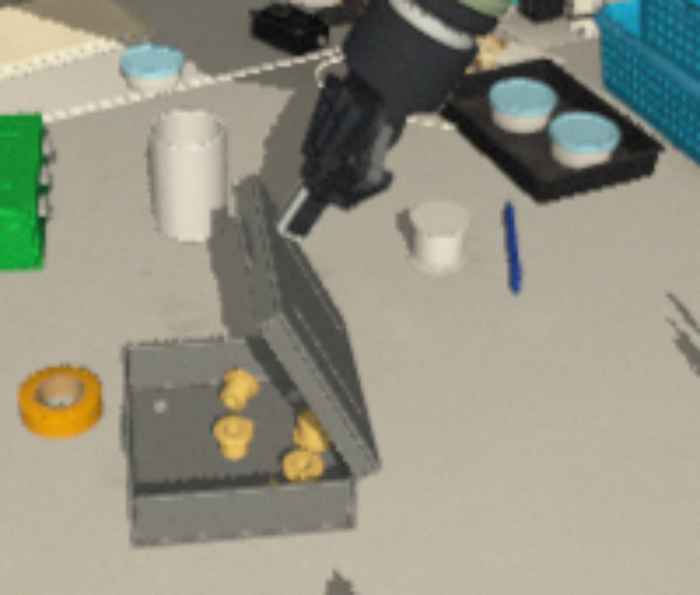

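The lid is now closing (about 65°), with the tip at (290,235) on its outer face and about 2.5 N of force. I'll continue along the arc.

Request:
send_rows --pt "0.0043 0 0.0053 0 0 0 0" --pt "0.0043 0 0.0053 0 0 0 0" --pt "0.0043 0 0.0053 0 0 0 0" --pt "0.0045 0 0.008 0 0 0 0" --pt "0.0045 0 0.008 0 0 0 0"

```text
clock: 23.28
position: [0.4719, -0.0846, 0.12]
ee_rot: [-179.9, -29.9, 160.1]
force: [1.0, 0.3, -0.7]
gripper_width: 0.001
```

Request:
send_rows --pt "0.0022 0 0.0057 0 0 0 0" --pt "0.0022 0 0.0057 0 0 0 0" --pt "0.0022 0 0.0057 0 0 0 0" --pt "0.0019 0 0.0089 0 0 0 0" --pt "0.0019 0 0.0089 0 0 0 0"

```text
clock: 23.7
position: [0.4471, -0.0757, 0.0948]
ee_rot: [-179.9, -29.9, 160.1]
force: [0.8, 0.2, 0.4]
gripper_width: 0.001
```

Run:
```python
from lid import *
log()
P,T,s=cur();print(P-tcp(31))
for th,n in((22,3),(14,2),(6,3),(0,2)):
    q=tcp(th);a=rows(P,T,q,TD,0,n);P,T=chk(P,T,a)
im,d=viewer.read_camera('scene'); cv2.imwrite('pics/s14.png',cv2.resize(im[130:300,200:400,::-1],None,fx=3.5,fy=3.5))
```

```text
23.7 [-20.4  26.6  88.4  -0.3  94.8 -90.4] [ 0.4471 -0.0757  0.0948] [-179.9  -29.9  160.1] F [0.8 0.2 0.4] w 0.001
[-9.48362705e-05 -8.86112383e-05 -7.61198274e-04]
need 0.45 rows 3
[0.0006, 0, 0.0057, -0.02, 0.05, -0.01, 0],
[0.0006, 0, 0.0057, -0.02, 0.05, -0.01, 0],
[0.0006, 0, 0.0057, -0.02, 0.05, -0.01, 0],
end [ 0.4376 -0.0722  0.0809] [180.  -30.  160.1] j [-20.  27.  90.  -0.  93. -90.] maxspd 7 []
need 0.41 rows 2
[-0.0003, 0.0001, 0.0078, 0, -0.01, -0, 0],
[-0.0003, 0.0001, 0.0078, 0, -0.01, -0, 0],
end [ 0.4308 -0.0696  0.0671] [180.  -30.  160.1] j [-20.  27.  92.  -0.  91. -90.] maxspd 11 []
need 0.41 rows 3
[-0.0009, -0, 0.0051, 0, 0, -0, 0],
[-0.0009, -0, 0.0051, 0, 0, -0, 0],
[-0.0009, -0, 0.0051, 0, 0, -0, 0],
end [ 0.4258 -0.0678  0.0525] [180.  -30.  160.1] j [-20.  28.  93.  -0.  89. -90.] maxspd 7 []
need 0.31 rows 2
[-0.0017, -0, 0.0057, 0, 0, -0, 0],
[-0.0017, -0, 0.0057, 0, 0, -0, 0],
end [ 0.4232 -0.0668  0.0409] [180.  -30.  160.1] j [-20.  29.  93.  -0.  88. -90.] maxspd 8 []
```

View pics/s14.png

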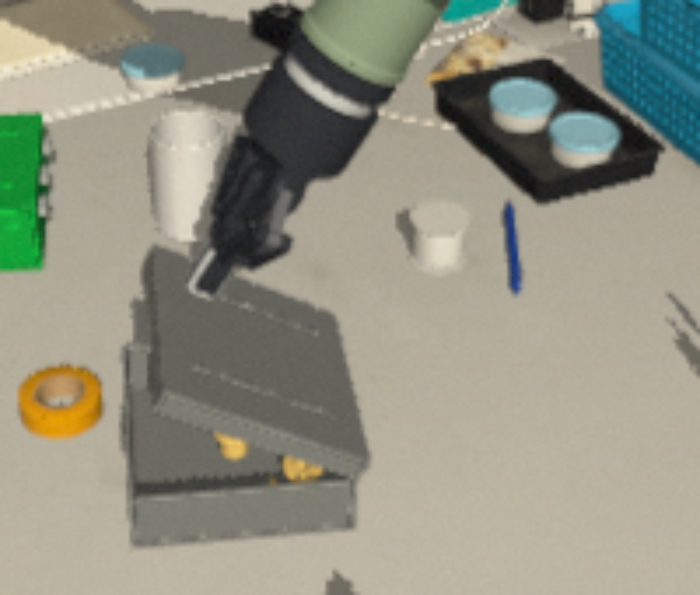

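Request:
send_rows --pt "0.0006 0 0.0057 0 0 0 0" --pt "0.0006 0 0.0057 0 0 0 0" --pt "0.0006 0 0.0057 0 0 0 0" --pt "-0.0003 0 0.0078 0 0 0 0" --pt "-0.0003 0 0.0078 0 0 0 0"

```text
clock: 24.17
position: [0.431, -0.0699, 0.0669]
ee_rot: [-179.9, -29.9, 160.1]
force: [0.5, -1.0, 0.3]
gripper_width: -0.0
```

Request:
send_rows --pt "-0.0009 0 0.0051 0 0 0 0" --pt "-0.0009 0 0.0051 0 0 0 0" --pt "-0.0009 0 0.0051 0 0 0 0" --pt "-0.0017 0 0.0057 0 0 0 0" --pt "-0.0017 0 0.0057 0 0 0 0"

```text
clock: 24.58
position: [0.4238, -0.0673, 0.0418]
ee_rot: [-179.9, -29.9, 160.1]
force: [7.1, -2.2, 40.0]
gripper_width: 0.002
```

Run:
```python
from lid import *
log()
im,d=viewer.read_camera('scene'); cv2.imwrite('pics/s15.png',cv2.resize(im[130:300,200:400,::-1],None,fx=3.5,fy=3.5))
w=cloud('scene',d).reshape(-1,3); l=CASE.inv().apply(w-[CX,CY,0])
L=l[(np.abs(l[:,0])<.07)&(l[:,1]<.02)&(l[:,1]>-.075)&(l[:,2]>.045)&(l[:,2]<.09)]
k=np.polyfit(L[:,0],L[:,2],1);print(len(L),'tilt deg',np.degrees(np.arctan(-k[0])),'z at front',np.polyval(k,-.07),'z back',np.polyval(k,.07))
```

```text
24.5833 [-20.4  28.4  93.3  -0.3  88.1 -90.4] [ 0.4238 -0.0673  0.0418] [-179.9  -29.9  160.1] F [ 7.1 -2.2 40. ] w 0.002
1628 tilt deg 0.008788705738778956 z at front 0.0617952190716936 z back 0.06177374421222689
```

View pics/s15.png

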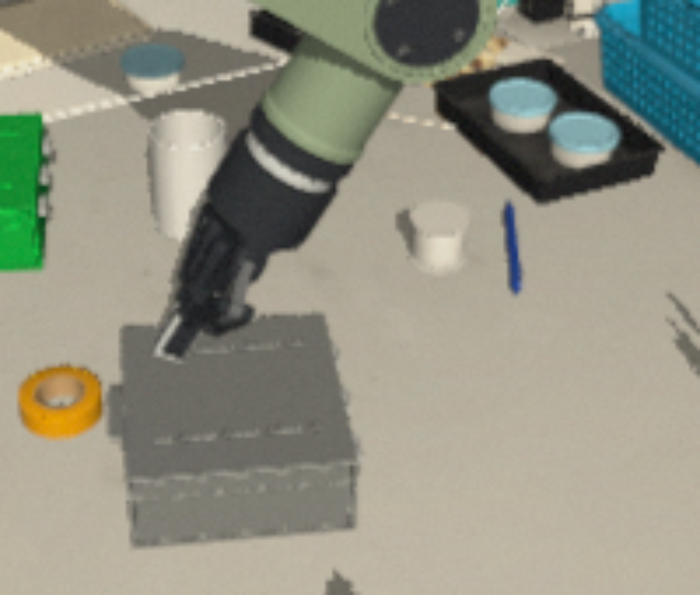

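The lid is fully shut: measured tilt 0.01°, with a firm 40 N press at the fingertip against the stop. I'll retract along the tool axis and then straight up.

Request:
send_rows --pt "0 0 -0.005 0 0 0 0" --pt "0 0 -0.015 0 0 0 0" --pt "0 0 -0.025 0 0 0 0" --pt "0 0 -0.03 0 0 0 0" --pt "0 0 -0.03 0 0 0 0"

```text
clock: 25.05
position: [0.4724, -0.0848, 0.1325]
ee_rot: [-179.9, -30.0, 160.1]
force: [0.5, -0.5, 0.5]
gripper_width: 0.001
```

Request:
send_rows --pt "0 0 -0.02 0 0 0 0" --pt "0 0 -0.01 0 0 0 0" --pt "0 0 0 0 0 0 0" --pt "0 0 0 0 0 0 0" --pt "0 0 0 0 0 0 0"

```text
clock: 25.47
position: [0.4851, -0.0893, 0.1567]
ee_rot: [-179.9, -30.1, 160.1]
force: [-0.4, 0.3, -0.1]
gripper_width: -0.001
```

Run:
```python
from lid import *
from scipy.optimize import least_squares
log()
for n in('scene','top'):
    im,d=viewer.read_camera(n); cv2.imwrite(f'pics/{n}16.png',im[:,:,::-1])
    w=cloud(n,d).reshape(-1,3); l=CASE.inv().apply(w-[CX,CY,0])
    L=l[(np.abs(l[:,0])<.07)&(l[:,1]<.07)&(l[:,1]>-.075)&(l[:,2]>.045)&(l[:,2]<.09)]
    if len(L)>50:
        k=np.polyfit(L[:,0],L[:,2],1);print(n,len(L),'tilt rad',-k[0],'z front',np.polyval(k,-.07),'back',np.polyval(k,.07))
    m=(np.hypot(w[:,0]-.557,w[:,1]-.165)<.05)&(w[:,2]>.015)&(w[:,2]<.13);c=w[m]
    if len(c)>50:
        side=c[c[:,2]<.085];r=least_squares(lambda q:np.hypot(side[:,0]-q[0],side[:,1]-q[1])-.033,[.555,.16],loss='soft_l1',f_scale=.002)
        print(' cup',r.x,np.percentile(c[:,2],98))
```

```text
25.4667 [-20.3  27.1  79.7  -0.3 103.4 -90.4] [ 0.4851 -0.0893  0.1567] [-179.9  -30.1  160.1] F [-0.4  0.3 -0.1] w -0.001
scene 2325 tilt rad 0.0018118874691239845 z front 0.06201920497949047 back 0.061765540733813115
 cup [0.55794719 0.1630421 ] 0.09398749271424944
top 1117 tilt rad 0.003630265445379795 z front 0.06247963725537542 back 0.06197140009302225
 cup [0.55675203 0.16223245] 0.09822470126223944
```

View pics/scene16.png

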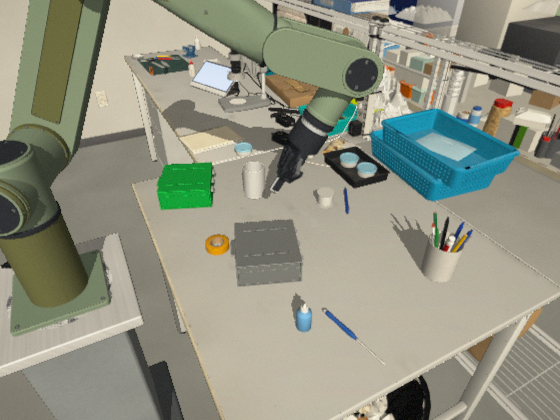

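The lid is flat (tilt under 0.004 rad), the cup is upright beside the case, the reel, tape roll and bottle are where they were, and the robot is clear. I'm handing in.

```bash
python3 -c "
from h import *
print(env.finish_job())"
```

```text
the job is handed in; nothing more can be done
None
```

I poured all five bushes from the cup into the grey case, stood the cup back upright beside it, shut the lid and handed the job in at about 25.5 s. No verdict is reported.

**Last checks:**
- **Lid:** its measured tilt was 0.002–0.004 rad, with the top at about 62 mm.
- **Cup:** upright at about (0.557, 0.163), rim at 94–98 mm against its nominal 95 mm, roughly 0.2 m from the case edge.
- **Bushes:** all five showed in the tray in the wrist view before the lid closed. They can't be seen now that it is shut.
- **Bystanders:** in the pictures the reel, tape roll and bottle stand where they started; I did not measure their displacement.
- **Robot:** clear of everything, with wrist force near zero.

**What went wrong or disagreed:**
- **First push on the lid:** it failed. The fingers rested on the lid's top edge at about 12 N, then slid over it and left the lid at about 83°.
- **Fingertip position:** the depth pictures put the real tips of the shut fingers about 29 mm short of the stated TCP. The second push, with the tool tilted and that offset included, closed the lid.
- **Final press:** it ended with 40 N upward on the wrist sensor, through the fingertips and only for a moment. The 40 N limit applies to the arm and gripper body, not the fingertips, but the figure sits right at it.

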